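# Slide the tall sauce bottle back into the row

### The job

The tallest bottle has been left standing out on the counter: slide it back into the gap in the row of sauce bottles, so that it stands up against the steel splash guard like the others, in the middle of the gap with clear space on both sides. Only push it, with the fingers low on its body, so that it glides along the counter without rocking or tipping; do not pick it up. Leave the other bottles, the jar and the pliers where they are.

Things in the scene. Friction and masses are not known exactly. Their poses are not given: they have to be found in the camera images.
- tallbottle: The bottle to move: brown glass, paper band, tallest of all, standing alone in front of the row. Round, 302 mm tall; straight 68 mm cylinder up to 170 mm, shoulder, 32 mm neck and cap above 205 mm. 0.6 to 0.95 kg, friction on the counter 0.5 to 0.7: it slides if pushed below about 45 mm, tips if pushed much higher. Origin: centre of its underside (z = 0); z up; yaw means nothing.
- guard: Fixed upright steel sheet, 620 mm long, 64 mm high. It stands on the robot's left and runs fore and aft. Origin: on the counter, middle of the face that the bottles stand at; y runs along it, x points square into it, away from the bottles. Row places: centres at y = -0.1575, -0.0525, 0.0525, 0.1575 m, x = -0.04; the gap is the free one of the two inner places. The tall bottle touching the face has its axis at x = -0.034.
- vinegar: Round green glass bottle in the row, 62 mm diameter, 215 mm tall, always in one of the two inner places (the tall bottle's gap is the other inner place). Loose, to be left alone. Origin: centre of its underside.
- saltjar: Round clear jar with a wide lid in an outer place of the row, 72 mm diameter, 115 mm tall. Loose, to be left alone. Origin: centre of its underside.
- squeeze: Round white squeeze bottle with a pointed nozzle in the other outer place of the row, 58 mm diameter, 205 mm tall. Loose, to be left alone. Origin: centre of its underside.
- pliers: Shell-cracking pliers lying flat on the counter to the robot's right, 170 mm long, 61 mm wide over the handles, 15 mm high. Loose, to be left alone. Origin: on the counter under the middle of their length; x points along them to the jaws.

How it is judged (in metres and radians):
At the end, for the whole second after the job is handed in: The tall bottle stands upright, at rest, in the free inner place of the row: its side within 14 mm of the splash guard, its axis within 28 mm of the middle of the gap. The other bottles and the jar are within 12 mm, the pliers within 20 mm, of where they were (x of tallbottle in the frame of guard between -0.048 and -0.028 m and (y of tallbottle in the frame of guard between -0.0805 and -0.0245 m or y of tallbottle in the frame of guard between 0.0245 and 0.0805 m) and angle between each of tallbottle, vinegar, saltjar, squeeze's own z axis and vertical below 0.05 rad and height (world z) of tallbottle below 0.005 m and linear speed of tallbottle below 0.01 m/s and distance of each of vinegar, saltjar, squeeze from where it was at the start of the episode below 0.012 m and distance of pliers from where it was at the start of the episode below 0.02 m); the robot touches nothing.
It fails at once if the tall bottle rocks or tips by more than 10 degrees (angle between tallbottle's own z axis and vertical above 0.175 rad).
It fails at once if the tall bottle is lifted off the counter (underside's centre more than 12 mm up) (height (world z) of tallbottle above 0.012 m).
It fails at once if the robot touches the tall bottle higher than 110 mm up, on its upper body, shoulder, neck or cap (contact force between any of the arm, the fingers and tallbottle_c1 above 0.5 N or contact force between any of the arm, the fingers and tallbottle_c2 above 0.5 N or contact force between any of the arm, the fingers and tallbottle_c3 above 0.5 N).
It fails at once if another bottle or the jar is shoved by more than 12 mm (distance of any of vinegar, saltjar, squeeze from where it was at the start of the episode above 0.012 m).
It fails at once if the pliers are shoved by more than 20 mm (distance of pliers from where it was at the start of the episode above 0.02 m).
It also fails if it takes over 58 s, if anything falls off the work surface, if the arm or the gripper's body presses on something with over 40 N, if the wrist force passes 120 N, or if a joint passes its speed limit or range.

### The arm

A 7-joint arm with a two-finger parallel gripper is mounted at the origin on the work surface. World frame = base frame: x ahead of the robot, y to its left, z up, the work surface at z = 0. Lengths are in m, angles in degrees, forces in N, time in s.
With the tool pointing down it reaches from about 0.425 to 1.025 m from the base axis. Payload 9.4 kg.
Tool frame: the origin (TCP) lies midway between the tips of the shut fingers; the grasp point (between the pads) lies 19 mm behind it; z points along the fingers, x is the direction in which the jaws open and shut, and the axes are right-handed (so a half turn about z gives the same grasp; the last joint's range is limited). The gripper opens to 93 mm and grips with 3 to 60 N. Pads are 15 mm wide; open, the fingers measure 128 mm over their backs; the gripper's body (75 mm by 188 mm) begins 65 mm behind the grasp point.
Start: joints at [-79.624, 34.337, -0.143, 91.639, 0.103, 54.024, -4.572], TCP at [0.185, 0.701, 0.195] pointing down, gripper open.
Joint ranges: [-147.43, 147.43], [-19.82, 112.94], [-74.19, 73.91], [6.32, 146.72], [-59.91, 239.91], [6.04, 106.73], [-150.56, 150.56]. Speed limits (degrees/s): [127.2, 127.2, 172.46, 172.46, 180, 180, 180].

### API

Orientations are given as [roll, pitch, yaw] about the fixed x, y, z axes, in that order (R = Rz(yaw) Ry(pitch) Rx(roll)).
In Python, from plant import r, eyes gives the robot as it stands.
- The arm moves only by the tool drive_tool, never from a script. Its argument "plan" is a list of rows, each an object of numbers: "dx", "dy", "dz": the shift along the tool's x, y, z in m; "twist": the turn about the tool's z in rad; "grip": the opening in per cent of the stroke, from 0 (shut) to 100 (fully open). A call has 1 to 12 rows; each row shifts and turns the commanded pose from where the row before left it, along the tool's axes as they then stand; what a row does not reach is not made up. A row lasts 1/12 s, in which the tool goes at most 41.7 mm and 7.16 degrees, less where a joint would pass 70% of its speed; a pose out of reach is approached as far as the arm can. A call is refused whole if a number of a shift passes 0.0417 or a number of a turn 0.125, either way. A call with a gripper value outside its range is refused whole. The fingers move at their own pace and stop on an object; "squeeze" is the grip in N (left out, the last holds). Time passes only in rows, so rows that do not move let the fingers close. It gives the time, the measured TCP pose, the force and the opening at its end, in the units of the state.
- r.get_state(): the state, without advancing time (a new reading comes with each control period).
- eyes.capture(name): name is "side" or "top"; returns the picture (400x640x3 uint8, red, green, blue); there is no depth.
- eyes.camera_info(name): a dict with "fx", "fy", "cx", "cy" (pixels), "R" (3x3) and "t" (3): a world point X has camera coordinates R X + t. Camera axes: x right, y down, z forward; pixel columns grow to the right and rows downward; lengths in m; the calibration is good to about 2 mm. A picture is of the moment at which its call begins. camera_info takes no time and is no camera call.
- r.sign_off(): hands the job in, once; it reports no verdict.
The state is a dict: "t": time; "q": joint angles; "qd": joint speeds; "joint_efforts": joint torques, N m; "eef_pos": TCP position; "eef_rot": TCP orientation; "wrist_force": force on the tool from outside, world axes, zero at the start; "ft_torque": the same for the moment, N m; "opening": finger opening in m.
Only numpy, scipy, OpenCV 4.12 (cv2) and the standard library are available. Lean on these libraries where they do the work, as an engineer would, in place of code of your own. Each camera call takes 0.05 s, during which the arm holds its last target.

## Working session

There is one attempt and no reset: what is moved stays moved. The work goes in short steps, Python scripts to look and compute and a tool call to move; the robot and the scene stay as the last step left them, time stands still between calls to the robot, and variables do not carry over. Pictures are saved under pics/ and viewed, and the job is handed in when it is done.

Besides the shell and the picture viewer there is one more tool, called after "Call:" by a JSON object that holds its "name" and its "arguments", one argument or row to a line. drive_tool: Moves the arm, as the interface text tells. Its arguments: {"type":"object","properties":{"plan":{"type":"array"},"squeeze":{"type":"number"}},"required":["plan"]}

```bash
mkdir -p pics; ls
python3 - <<'E'
from plant import r, eyes
import cv2
s=r.get_state();print({k:s[k] for k in('t','eef_pos','eef_rot','wrist_force','opening')})
for n in('side','top'):
    cv2.imwrite(f'pics/{n}0.png',eyes.capture(n)[:,:,::-1]);print(n,eyes.camera_info(n))
E
```

```text
pics
{'t': 0.0, 'eef_pos': array([0.18472184, 0.70052676, 0.19405459]), 'eef_rot': array([1.79990519e+02, 8.93540847e-02, 7.52338591e+01]), 'wrist_force': array([-0.07991929, -0.47598163,  0.12581266]), 'opening': 0.09285908015645439}
side {'fx': 456.6163708053801, 'fy': 456.6163708053801, 'cx': 320.46481515844283, 'cy': 203.92882927250483, 'R': array([[-0.59618213, -0.80280294,  0.00861955],
       [-0.72797721,  0.53602501, -0.42746505],
       [ 0.33854991, -0.26112186, -0.90399078]]), 't': array([0.32992207, 0.41768436, 1.07885798])}
top {'fx': 389.55787677303545, 'fy': 389.55787677303545, 'cx': 316.54836288026263, 'cy': 200.34848965601017, 'R': array([[ 0.01573283, -0.99987486, -0.00165866],
       [-0.99832457, -0.01561602, -0.05571536],
       [ 0.05568248,  0.00253244, -0.99844532]]), 't': array([-0.02853235,  0.55266404,  0.84940268])}
```

View pics/side0.png

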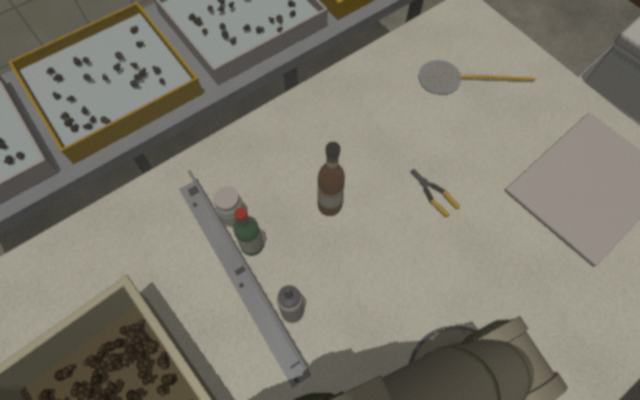

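View pics/top0.png

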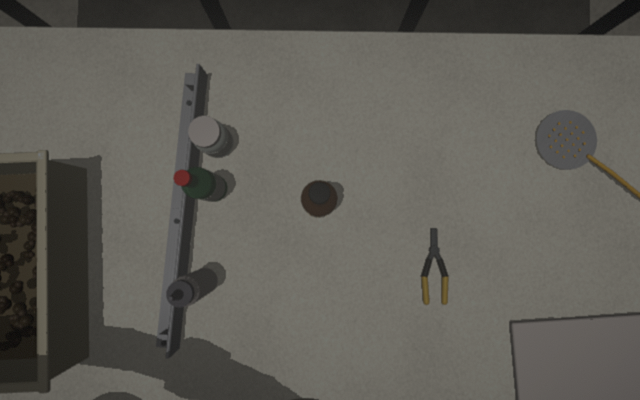

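Run:
```python
import cv2
a=cv2.imread('pics/top0.png');c=a[50:370,140:360]
cv2.imwrite('pics/t1.png',cv2.resize(cv2.convertScaleAbs(a[60:210,150:350],alpha=1.6),None,fx=4,fy=4,interpolation=2))
cv2.imwrite('pics/t2.png',cv2.resize(cv2.convertScaleAbs(a[210:360,150:350],alpha=1.6),None,fx=4,fy=4,interpolation=2))
a=cv2.imread('pics/side0.png')
cv2.imwrite('pics/s1.png',cv2.resize(cv2.convertScaleAbs(a[135:275,170:370],alpha=1.6),None,fx=4,fy=4,interpolation=2))
```

```text
(no output)
```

View pics/t1.png

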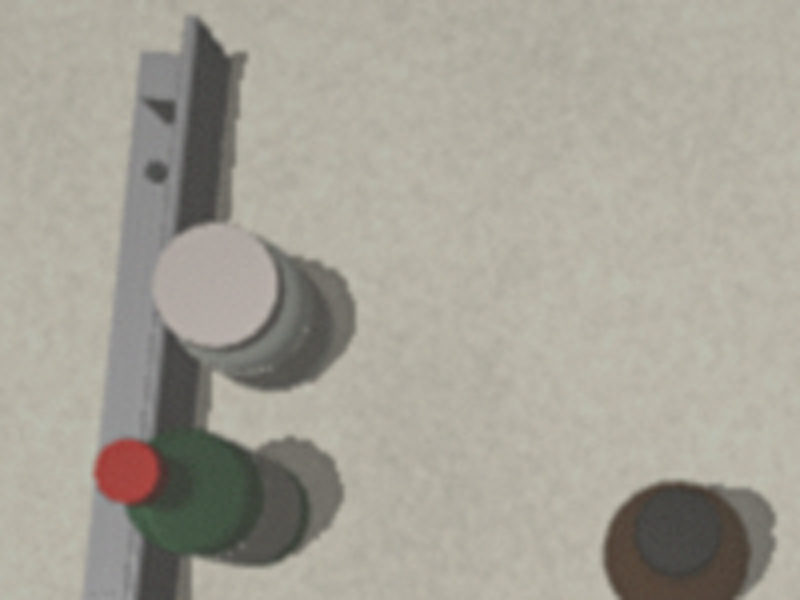

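View pics/t2.png

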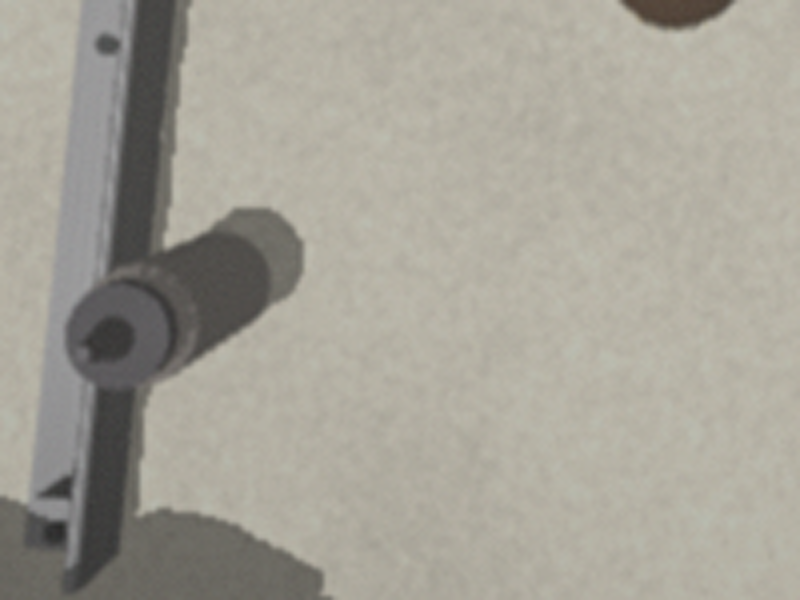

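View pics/s1.png

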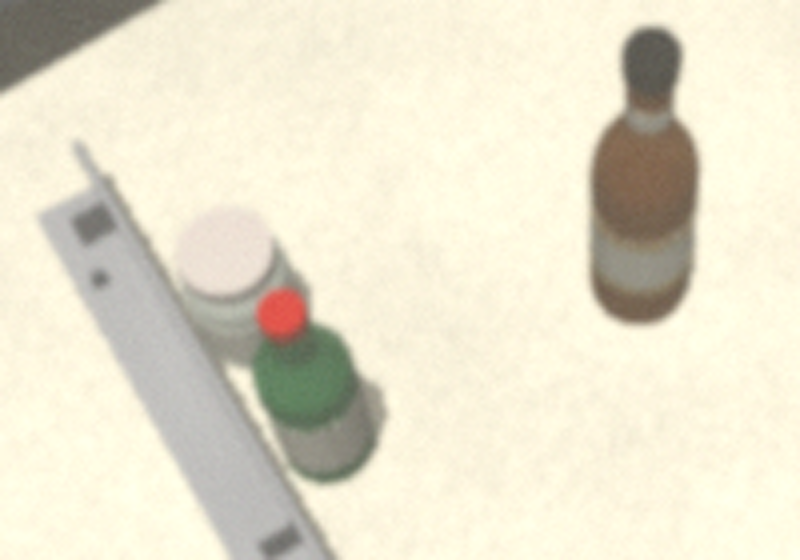

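```bash
cat > h.py <<'E'
import numpy as np
from plant import r, eyes
def px(n,u,v,z):
    c=eyes.camera_info(n);R=c['R'];t=c['t']
    d=R.T@np.array([(u-c['cx'])/c['fx'],(v-c['cy'])/c['fy'],1]);o=-R.T@t
    return (o+d*(z-o[2])/d[2])
def pr(n,X):
    c=eyes.camera_info(n);p=c['R']@np.array(X)+c['t'];return c['fx']*p[0]/p[2]+c['cx'],c['fy']*p[1]/p[2]+c['cy']
E
python3 - <<'E'
from h import *
np.set_printoptions(precision=4,suppress=True)
A=px('top',199,64.8,.064);B=px('top',168.5,358,.064);C=px('top',208.5,73.5,0);D=px('top',180,348.2,0)
print('guard',A,B,C,D,np.linalg.norm(A-B),np.linalg.norm(C-D))
for k,u,v,z in(('tall',319.2,192.5,.302),('vin',182,177.5,.215),('jar',204.2,131.2,.115),('sq',170.5,298,.205),('sqcap',179.5,293.5,.165)):print(k,px('top',u,v,z))
s=lambda x,y:(170+x/4,135+y/4)
print('side tall',px('side',*s(652,52),.302),'vin',px('side',*s(283,313),.215),'jar',px('side',*s(225,250),.115),'guardfar',px('side',*s(78,145),.064))
E
```

```text
guard [0.8366 0.2358 0.064 ] [0.2219 0.2784 0.064 ] [0.8425 0.2335 0.    ] [0.2214 0.2773 0.    ] 0.6160760452787919 0.6226407015956292
tall [ 0.5488 -0.0243  0.302 ]
vin [0.5775 0.2107 0.215 ]
jar [0.6814 0.205  0.115 ]
sq [0.3714 0.2267 0.205 ]
sqcap [0.3718 0.2254 0.165 ]
side tall [ 0.5457 -0.0251  0.302 ] vin [0.5735 0.21   0.215 ] jar [0.6788 0.2041 0.115 ] guardfar [0.8325 0.2368 0.064 ]
```

Call:
{"name": "drive_tool", "arguments": {
  "plan": [
    {"dz": -0.035},
    {"dz": -0.035},
    {"dz": -0.035},
    {"dz": -0.035},
    {"dz": -0.035},
    {"dy": 0.03, "dx": -0.01},
    {"dy": 0.03, "dx": -0.01},
    {"dy": 0.03, "dx": -0.01},
    {"dy": 0.03, "dx": -0.01},
    {"dy": 0.03, "dx": -0.01},
    {"dy": 0.03, "dx": -0.01},
    {"dy": 0.03, "dx": -0.01}
  ]
}}

```text
invalid input
```

Call:
{"name": "drive_tool", "arguments": {
  "plan": [
    {"dx": 0, "dy": 0, "dz": -0.035, "twist": 0, "grip": 100},
    {"dx": 0, "dy": 0, "dz": -0.035, "twist": 0, "grip": 100},
    {"dx": 0, "dy": 0, "dz": -0.035, "twist": 0, "grip": 100},
    {"dx": 0, "dy": 0, "dz": -0.035, "twist": 0, "grip": 100},
    {"dx": 0, "dy": 0, "dz": -0.035, "twist": 0, "grip": 100},
    {"dx": -0.01, "dy": 0.03, "dz": 0, "twist": 0, "grip": 100},
    {"dx": -0.01, "dy": 0.03, "dz": 0, "twist": 0, "grip": 100},
    {"dx": -0.01, "dy": 0.03, "dz": 0, "twist": 0, "grip": 100},
    {"dx": -0.01, "dy": 0.03, "dz": 0, "twist": 0, "grip": 100},
    {"dx": -0.01, "dy": 0.03, "dz": 0, "twist": 0, "grip": 100},
    {"dx": -0.01, "dy": 0.03, "dz": 0, "twist": 0, "grip": 100},
    {"dx": -0.01, "dy": 0.03, "dz": 0, "twist": 0, "grip": 100}
  ]
}}

```text
t: 1.1
eef_pos: [0.3711, 0.5786, 0.3696]
eef_rot: [-180.0, 0.0, 75.2]
wrist_force: [0.2, -0.3, -0.4]
opening: 0.0932
```

Call:
{"name": "drive_tool", "arguments": {
  "plan": [
    {"dx": -0.028, "dy": 0.028, "dz": 0, "twist": 0, "grip": 100},
    {"dx": -0.028, "dy": 0.028, "dz": 0, "twist": 0, "grip": 100},
    {"dx": -0.028, "dy": 0.028, "dz": 0, "twist": 0, "grip": 100},
    {"dx": -0.028, "dy": 0.028, "dz": 0, "twist": 0, "grip": 100},
    {"dx": -0.028, "dy": 0.028, "dz": 0, "twist": 0, "grip": 100},
    {"dx": -0.028, "dy": 0.028, "dz": 0, "twist": 0, "grip": 100},
    {"dx": -0.028, "dy": 0.028, "dz": 0, "twist": 0, "grip": 100},
    {"dx": -0.028, "dy": 0.028, "dz": 0, "twist": 0, "grip": 100},
    {"dx": -0.028, "dy": 0.028, "dz": 0, "twist": 0, "grip": 100},
    {"dx": -0.028, "dy": 0.028, "dz": 0, "twist": 0, "grip": 100},
    {"dx": -0.028, "dy": 0.028, "dz": 0, "twist": 0, "grip": 100},
    {"dx": -0.028, "dy": 0.028, "dz": 0, "twist": 0, "grip": 100}
  ]
}}

```text
t: 2.1
eef_pos: [0.6097, 0.1674, 0.3698]
eef_rot: [-180.0, 0.0, 75.2]
wrist_force: [0.4, 0.5, -0.3]
opening: 0.093
```

Run:
```python
from h import *
import cv2
for n in('side','top'):
    cv2.imwrite(f'pics/{n}1.png',cv2.convertScaleAbs(eyes.capture(n)[:,:,::-1],alpha=1.5))
print(r.get_state()['q'])
```

```text
[-27.23148386  19.75901217  10.30551649  91.97191569  -3.48807732
  68.61087191  58.42442943]
```

View pics/side1.png

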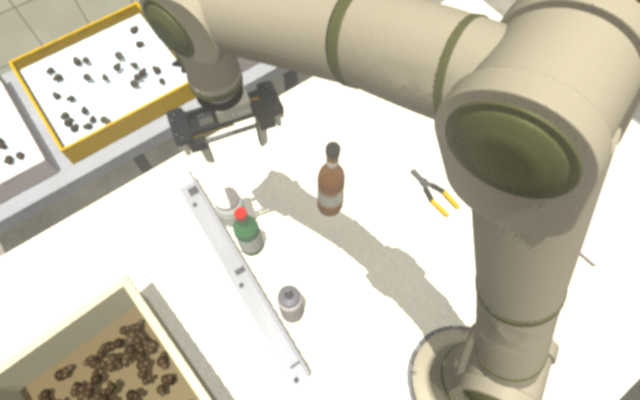

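View pics/top1.png

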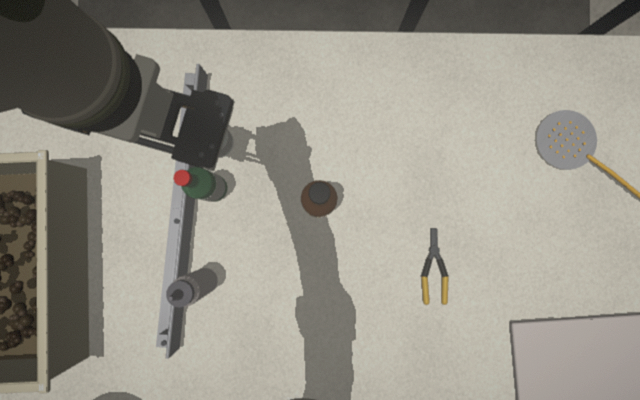

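Run:
```python
from h import *
import cv2
a=cv2.imread('pics/side1.png')[20:170,140:320];b=cv2.imread('pics/top1.png')[40:190,90:270]
cv2.imwrite('pics/g1.png',cv2.resize(np.vstack([a,b]),None,fx=2,fy=2,interpolation=2)) if 0 else cv2.imwrite('pics/g1.png',cv2.resize(a,None,fx=4,fy=4,interpolation=2))
cv2.imwrite('pics/g2.png',cv2.resize(b,None,fx=4,fy=4,interpolation=2))
p=np.array([.6097,.1674,.3698]);x=np.array([.255,.967,0]);y=np.array([.967,-.255,0])
for n,(ox,oy) in(('side',(140,20)),('top',(90,40))):
  for l,d in(('tcp',p),('tipx+',p+.0465*x),('tipx-',p-.0465*x),('b++',p+[0,0,.084]+.094*x+.0375*y),('b+-',p+[0,0,.084]+.094*x-.0375*y),('b-+',p+[0,0,.084]-.094*x+.0375*y),('b--',p+[0,0,.084]-.094*x-.0375*y)):
    u,v=pr(n,d);print(n,l,round(4*(u-ox)),round(4*(v-oy)))
```

```text
side tcp 390 545
side tipx+ 300 575
side tipx- 479 516
side b++ 138 448
side b+- 181 582
side b-+ 530 326
side b-- 584 450
top tcp 340 401
top tipx+ 206 364
top tipx- 475 439
top b++ -54 120
top b+- -136 376
top b-+ 594 299
top b-- 517 559
```

View pics/g1.png

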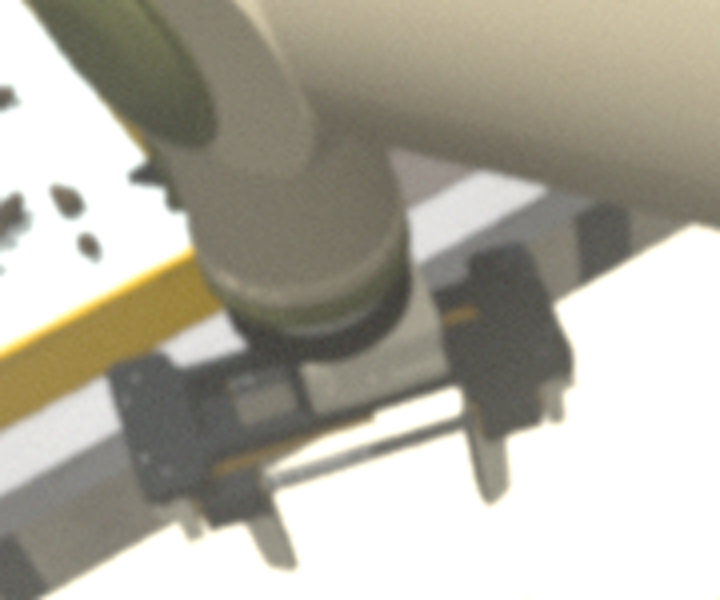

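View pics/g2.png

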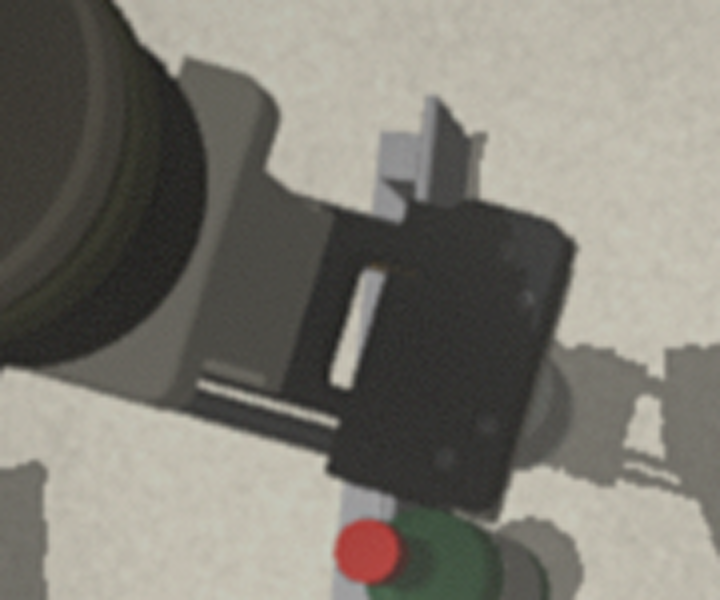

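Call:
{"name": "drive_tool", "arguments": {
  "plan": [
    {"dx": 0, "dy": 0, "dz": -0.01, "twist": 0.114, "grip": 100},
    {"dx": 0, "dy": 0, "dz": -0.01, "twist": 0.114, "grip": 100},
    {"dx": 0, "dy": 0, "dz": -0.01, "twist": 0.114, "grip": 100},
    {"dx": 0, "dy": 0, "dz": -0.01, "twist": 0.114, "grip": 100},
    {"dx": 0, "dy": 0, "dz": -0.01, "twist": 0.114, "grip": 100},
    {"dx": 0, "dy": 0, "dz": -0.01, "twist": 0.114, "grip": 100},
    {"dx": 0, "dy": 0, "dz": -0.01, "twist": 0.114, "grip": 100},
    {"dx": 0, "dy": 0, "dz": -0.01, "twist": 0.114, "grip": 100},
    {"dx": 0, "dy": 0, "dz": -0.01, "twist": 0.114, "grip": 30}
  ]
}}

```text
t: 2.95
eef_pos: [0.6089, 0.1698, 0.4601]
eef_rot: [-180.0, 0.0, 16.1]
wrist_force: [-0.1, -0.3, 0.8]
opening: 0.0896
```

Run:
```python
from h import *
print(r.get_state())
```

```text
{'t': 2.95, 'q': array([-36.51480451,  18.05818344,  22.96009671,  83.62476088,
        -7.06292432,  79.78287817,   2.83445476]), 'qd': array([-10.91576844,  -0.97240133,  17.08529552, -12.18596019,
        -4.27360031,  15.11411731, -73.32004702]), 'joint_efforts': array([  1.51582651, -55.46649098,   3.53711307, -29.77820992,
         0.05809338,  -0.39333167,   2.13297173]), 'eef_pos': array([0.60886849, 0.16976667, 0.46006174]), 'eef_rot': array([-1.79993766e+02,  4.11377064e-02,  1.61464017e+01]), 'wrist_force': array([-0.09544912, -0.31935408,  0.82842449]), 'ft_torque': array([-0.05430394,  0.04831776, -0.01653153]), 'opening': 0.08962441167354399}
```

Call:
{"name": "drive_tool", "arguments": {
  "plan": [
    {"dx": -0.011, "dy": -0.0376, "dz": 0, "twist": 0, "grip": 30},
    {"dx": -0.011, "dy": -0.0376, "dz": 0, "twist": 0, "grip": 30},
    {"dx": -0.011, "dy": -0.0376, "dz": 0, "twist": 0, "grip": 30},
    {"dx": -0.011, "dy": -0.0376, "dz": 0, "twist": 0, "grip": 30},
    {"dx": -0.011, "dy": -0.0376, "dz": 0, "twist": 0, "grip": 30},
    {"dx": -0.011, "dy": -0.0376, "dz": 0, "twist": 0, "grip": 30},
    {"dx": -0.011, "dy": -0.0376, "dz": 0, "twist": 0, "grip": 30},
    {"dx": -0.011, "dy": -0.0376, "dz": 0, "twist": 0, "grip": 30},
    {"dx": -0.011, "dy": -0.0376, "dz": 0, "twist": 0, "grip": 30},
    {"dx": -0.011, "dy": -0.0376, "dz": 0, "twist": 0, "grip": 30}
  ]
}}

```text
t: 3.78
eef_pos: [0.3954, 0.5003, 0.4598]
eef_rot: [180.0, 0.0, 16.5]
wrist_force: [0.2, 1.3, 0.2]
opening: 0.0286
```

Call:
{"name": "drive_tool", "arguments": {
  "plan": [
    {"dx": -0.033, "dy": -0.022, "dz": 0, "twist": 0, "grip": 30},
    {"dx": -0.033, "dy": -0.022, "dz": 0, "twist": 0, "grip": 30},
    {"dx": -0.033, "dy": -0.022, "dz": 0, "twist": 0, "grip": 30},
    {"dx": -0.033, "dy": -0.022, "dz": 0, "twist": 0, "grip": 30},
    {"dx": -0.033, "dy": -0.022, "dz": 0, "twist": 0, "grip": 30},
    {"dx": -0.033, "dy": -0.022, "dz": 0, "twist": 0, "grip": 30},
    {"dx": -0.033, "dy": -0.022, "dz": 0, "twist": 0, "grip": 30},
    {"dx": -0.033, "dy": -0.022, "dz": 0, "twist": 0, "grip": 30},
    {"dx": -0.033, "dy": -0.022, "dz": 0, "twist": 0, "grip": 30},
    {"dx": -0.033, "dy": -0.022, "dz": 0, "twist": 0, "grip": 30},
    {"dx": -0.033, "dy": -0.022, "dz": 0, "twist": 0, "grip": 30},
    {"dx": -0.033, "dy": -0.022, "dz": 0, "twist": 0, "grip": 30}
  ]
}}

```text
t: 4.78
eef_pos: [-0.0596, 0.6398, 0.4597]
eef_rot: [180.0, 0.0, 16.5]
wrist_force: [0.1, 0.8, 0.3]
opening: 0.0277
```

Run:
```python
from h import *
print(r.get_state()['q'])
```

```text
[-102.89694159   18.36504211    3.68559957   81.48018804   -1.18526884
   80.21677734  -82.73165268]
```

Call:
{"name": "drive_tool", "arguments": {
  "plan": [
    {"dx": 0, "dy": -0.028, "dz": -0.028, "twist": 0, "grip": 30},
    {"dx": 0, "dy": -0.028, "dz": -0.028, "twist": 0, "grip": 30},
    {"dx": 0, "dy": -0.028, "dz": -0.028, "twist": 0, "grip": 30},
    {"dx": 0, "dy": -0.028, "dz": -0.028, "twist": 0, "grip": 30},
    {"dx": 0, "dy": -0.028, "dz": -0.028, "twist": 0, "grip": 30},
    {"dx": 0, "dy": -0.028, "dz": -0.028, "twist": 0, "grip": 30},
    {"dx": 0, "dy": -0.028, "dz": -0.028, "twist": 0, "grip": 30},
    {"dx": 0, "dy": -0.028, "dz": -0.028, "twist": 0, "grip": 30},
    {"dx": 0, "dy": -0.028, "dz": -0.028, "twist": 0, "grip": 30},
    {"dx": 0, "dy": -0.028, "dz": -0.028, "twist": 0, "grip": 30}
  ]
}}

```text
t: 5.62
eef_pos: [-0.1267, 0.8317, 0.6416]
eef_rot: [-170.8, -1.3, 16.4]
wrist_force: [-0.1, -0.0, 0.1]
opening: 0.0275
```

Run:
```python
from h import *
print(r.get_state()['q'])
```

```text
[-106.8589145    36.71217833   15.47219106   27.98897266  -10.09502892
  106.66979785  -82.33461609]
```

Call:
{"name": "drive_tool", "arguments": {
  "plan": [
    {"dx": 0, "dy": -0.028, "dz": -0.028, "twist": 0, "grip": 30},
    {"dx": 0, "dy": -0.028, "dz": -0.028, "twist": 0, "grip": 30},
    {"dx": 0, "dy": -0.028, "dz": -0.028, "twist": 0, "grip": 30},
    {"dx": 0, "dy": -0.028, "dz": -0.028, "twist": 0, "grip": 30},
    {"dx": 0, "dy": -0.028, "dz": -0.028, "twist": 0, "grip": 30},
    {"dx": 0, "dy": -0.028, "dz": -0.028, "twist": 0, "grip": 30}
  ]
}}

```text
t: 6.12
eef_pos: [-0.1526, 0.8604, 0.7191]
eef_rot: [-160.5, -2.6, 16.1]
wrist_force: [-0.7, -0.4, -0.7]
opening: 0.0278
```

Run:
```python
from h import *
print(r.get_state()['q'])
```

```text
[-107.99270538   38.12008849   21.84720949   16.39518751  -16.00553436
  106.67367373  -83.74272365]
```

Tilt is 19.5° now; a little more is needed.

Call:
{"name": "drive_tool", "arguments": {
  "plan": [
    {"dx": 0, "dy": -0.028, "dz": -0.028, "twist": 0, "grip": 30},
    {"dx": 0, "dy": -0.028, "dz": -0.028, "twist": 0, "grip": 30},
    {"dx": 0, "dy": -0.028, "dz": -0.028, "twist": 0, "grip": 30},
    {"dx": 0, "dy": -0.028, "dz": -0.028, "twist": 0, "grip": 30},
    {"dx": 0, "dy": -0.028, "dz": -0.028, "twist": 0, "grip": 30}
  ]
}}

```text
t: 6.53
eef_pos: [-0.1671, 0.8537, 0.795]
eef_rot: [-152.4, -3.3, 15.7]
wrist_force: [-0.0, -0.1, -0.2]
opening: 0.0279
```

Call:
{"name": "drive_tool", "arguments": {
  "plan": [
    {"dx": 0, "dy": 0, "dz": 0.03, "twist": 0, "grip": 30},
    {"dx": 0, "dy": 0, "dz": 0.03, "twist": 0, "grip": 30}
  ]
}}

```text
t: 6.7
eef_pos: [-0.1705, 0.8803, 0.7486]
eef_rot: [-151.8, -3.5, 15.7]
wrist_force: [0.7, 0.7, -0.3]
opening: 0.0278
```

Run:
```python
from h import *
print(r.get_state()['q'])
```

```text
[-113.76955566   34.07060636   32.61859008   25.55923096  -21.81256328
   94.5400216   -81.32762747]
```

```bash
cat >> h.py <<'E'
from scipy.spatial.transform import Rotation as Ro
np.set_printoptions(precision=4,suppress=True)
def mv(*targets):
    s=r.get_state();R=Ro.from_euler('xyz',s['eef_rot'],degrees=True).as_matrix();p=s['eef_pos']
    print('x',R[:,0],'y',R[:,1],'z',R[:,2],'p',p)
    for t in targets:
        d=R.T@(np.array(t)-p);n=int(np.ceil(np.linalg.norm(d)/.0395));print(t,d,n,d/n);p=np.array(t)
E
python3 - <<'E'
from h import *
print(px('top',433,235,0),px('top',435,300,0))
mv((-.05,.66,.45),(.38,.5,.43),(.6,.15,.43),(.62,-.15,.43),(.575,-.12,.1))
E
```

```text
[ 0.48   -0.2827  0.    ] [ 0.3358 -0.287   0.    ]
x [0.9608 0.2703 0.0612] y [ 0.2665 -0.8405 -0.4717] z [-0.076   0.4696 -0.8796] p [-0.1705  0.8803  0.7486]
(-0.05, 0.66, 0.45) [0.038  0.3581 0.15  ] 10 [0.0038 0.0358 0.015 ]
(0.38, 0.5, 0.43) [ 0.3687  0.2585 -0.0902] 12 [ 0.0307  0.0215 -0.0075]
(0.6, 0.15, 0.43) [ 0.1168  0.3528 -0.1811] 11 [ 0.0106  0.0321 -0.0165]
(0.62, -0.15, 0.43) [-0.0619  0.2575 -0.1424] 8 [-0.0077  0.0322 -0.0178]
(0.575, -0.12, 0.1) [-0.0553  0.1185  0.3078] 9 [-0.0061  0.0132  0.0342]
```

Call:
{"name": "drive_tool", "arguments": {
  "plan": [
    {"dx": 0.004, "dy": 0.036, "dz": 0.015, "twist": 0, "grip": 30},
    {"dx": 0.004, "dy": 0.036, "dz": 0.015, "twist": 0, "grip": 30},
    {"dx": 0.004, "dy": 0.036, "dz": 0.015, "twist": 0, "grip": 30},
    {"dx": 0.004, "dy": 0.036, "dz": 0.015, "twist": 0, "grip": 30},
    {"dx": 0.004, "dy": 0.036, "dz": 0.015, "twist": 0, "grip": 30},
    {"dx": 0.004, "dy": 0.036, "dz": 0.015, "twist": 0, "grip": 30},
    {"dx": 0.004, "dy": 0.036, "dz": 0.015, "twist": 0, "grip": 30},
    {"dx": 0.004, "dy": 0.036, "dz": 0.015, "twist": 0, "grip": 30},
    {"dx": 0.004, "dy": 0.036, "dz": 0.015, "twist": 0, "grip": 30},
    {"dx": 0.004, "dy": 0.036, "dz": 0.015, "twist": 0, "grip": 30}
  ]
}}

```text
t: 7.53
eef_pos: [-0.0562, 0.6683, 0.4623]
eef_rot: [-152.3, -3.2, 15.6]
wrist_force: [0.5, 1.3, -1.0]
opening: 0.0278
```

Call:
{"name": "drive_tool", "arguments": {
  "plan": [
    {"dx": 0.031, "dy": 0.0215, "dz": -0.0075, "twist": 0, "grip": 30},
    {"dx": 0.031, "dy": 0.0215, "dz": -0.0075, "twist": 0, "grip": 30},
    {"dx": 0.031, "dy": 0.0215, "dz": -0.0075, "twist": 0, "grip": 30},
    {"dx": 0.031, "dy": 0.0215, "dz": -0.0075, "twist": 0, "grip": 30},
    {"dx": 0.031, "dy": 0.0215, "dz": -0.0075, "twist": 0, "grip": 30},
    {"dx": 0.031, "dy": 0.0215, "dz": -0.0075, "twist": 0, "grip": 30},
    {"dx": 0.031, "dy": 0.0215, "dz": -0.0075, "twist": 0, "grip": 30},
    {"dx": 0.031, "dy": 0.0215, "dz": -0.0075, "twist": 0, "grip": 30},
    {"dx": 0.031, "dy": 0.0215, "dz": -0.0075, "twist": 0, "grip": 30},
    {"dx": 0.031, "dy": 0.0215, "dz": -0.0075, "twist": 0, "grip": 30},
    {"dx": 0.031, "dy": 0.0215, "dz": -0.0075, "twist": 0, "grip": 30},
    {"dx": 0.031, "dy": 0.0215, "dz": -0.0075, "twist": 0, "grip": 30}
  ]
}}

```text
t: 8.53
eef_pos: [0.3773, 0.5096, 0.4449]
eef_rot: [-152.2, -3.3, 15.6]
wrist_force: [0.7, 1.4, -0.6]
opening: 0.0281
```

Run:
```python
from h import *
print(r.get_state()['q'])
mv((.6,.15,.43),(.62,-.15,.43),(.575,-.12,.1))
```

```text
[-85.4367  12.6184  49.7652 102.3924 -39.6379  61.2777  -3.8855]
x [0.9615 0.2689 0.0567] y [ 0.2638 -0.845  -0.4652] z [-0.0771  0.4622 -0.8834] p [0.3773 0.5096 0.4449]
(0.6, 0.15, 0.43) [ 0.1166  0.3695 -0.1702] 11 [ 0.0106  0.0336 -0.0155]
(0.62, -0.15, 0.43) [-0.0614  0.2588 -0.1402] 8 [-0.0077  0.0323 -0.0175]
(0.575, -0.12, 0.1) [-0.0539  0.1163  0.3089] 9 [-0.006   0.0129  0.0343]
```

Call:
{"name": "drive_tool", "arguments": {
  "plan": [
    {"dx": 0.0105, "dy": 0.0335, "dz": -0.0155, "twist": 0, "grip": 30},
    {"dx": 0.0105, "dy": 0.0335, "dz": -0.0155, "twist": 0, "grip": 30},
    {"dx": 0.0105, "dy": 0.0335, "dz": -0.0155, "twist": 0, "grip": 30},
    {"dx": 0.0105, "dy": 0.0335, "dz": -0.0155, "twist": 0, "grip": 30},
    {"dx": 0.0105, "dy": 0.0335, "dz": -0.0155, "twist": 0, "grip": 30},
    {"dx": 0.0105, "dy": 0.0335, "dz": -0.0155, "twist": 0, "grip": 30},
    {"dx": 0.0105, "dy": 0.0335, "dz": -0.0155, "twist": 0, "grip": 30},
    {"dx": 0.0105, "dy": 0.0335, "dz": -0.0155, "twist": 0, "grip": 30}
  ]
}}

```text
t: 9.2
eef_pos: [0.5374, 0.2477, 0.4347]
eef_rot: [-152.2, -3.3, 15.6]
wrist_force: [0.5, 0.5, 0.5]
opening: 0.0281
```

Run:
```python
from h import *
print(r.get_state()['q'])
mv((.62,.1,.43),(.62,-.15,.43),(.575,-.12,.1))
```

```text
[-52.0605  18.5956  53.4593  98.9139 -43.2123  79.4632  28.9965]
x [0.9616 0.2686 0.0567] y [ 0.2635 -0.8452 -0.4651] z [-0.077   0.4621 -0.8835] p [0.5374 0.2477 0.4347]
(0.62, 0.1, 0.43) [ 0.0395  0.1488 -0.0704] 5 [ 0.0079  0.0298 -0.0141]
(0.62, -0.15, 0.43) [-0.0672  0.2113 -0.1155] 7 [-0.0096  0.0302 -0.0165]
(0.575, -0.12, 0.1) [-0.0539  0.1163  0.3089] 9 [-0.006   0.0129  0.0343]
```

Call:
{"name": "drive_tool", "arguments": {
  "plan": [
    {"dx": 0.008, "dy": 0.03, "dz": -0.014, "twist": 0, "grip": 30},
    {"dx": 0.008, "dy": 0.03, "dz": -0.014, "twist": 0, "grip": 30},
    {"dx": 0.008, "dy": 0.03, "dz": -0.014, "twist": 0, "grip": 30},
    {"dx": 0.008, "dy": 0.03, "dz": -0.014, "twist": 0, "grip": 30},
    {"dx": 0.008, "dy": 0.03, "dz": -0.014, "twist": 0, "grip": 30},
    {"dx": -0.0095, "dy": 0.03, "dz": -0.0165, "twist": 0, "grip": 30},
    {"dx": -0.0095, "dy": 0.03, "dz": -0.0165, "twist": 0, "grip": 30},
    {"dx": -0.0095, "dy": 0.03, "dz": -0.0165, "twist": 0, "grip": 30},
    {"dx": -0.0095, "dy": 0.03, "dz": -0.0165, "twist": 0, "grip": 30},
    {"dx": -0.0095, "dy": 0.03, "dz": -0.0165, "twist": 0, "grip": 30},
    {"dx": -0.0095, "dy": 0.03, "dz": -0.0165, "twist": 0, "grip": 30},
    {"dx": -0.0095, "dy": 0.03, "dz": -0.0165, "twist": 0, "grip": 30}
  ]
}}

```text
t: 10.2
eef_pos: [0.6205, -0.1493, 0.4297]
eef_rot: [-152.2, -3.2, 15.6]
wrist_force: [0.3, 0.4, 0.7]
opening: 0.0282
```

Run:
```python
from h import *
import cv2
print(r.get_state()['q'])
for n in('side','top'):
    cv2.imwrite(f'pics/{n}2.png',cv2.convertScaleAbs(eyes.capture(n)[:,:,::-1],alpha=1.5))
mv((.58,-.15,.2),(.575,-.12,.1))
```

```text
[ -6.0818  33.3167  50.8112  79.6963 -41.9041 101.7848  61.2064]
x [0.964  0.2603 0.0546] y [ 0.2555 -0.8489 -0.4626] z [-0.0741  0.4599 -0.8849] p [ 0.6193 -0.1543  0.4293]
(0.58, -0.15, 0.2) [-0.0493  0.0924  0.2078] 6 [-0.0082  0.0154  0.0346]
(0.575, -0.12, 0.1) [-0.0025  0.0195  0.1027] 3 [-0.0008  0.0065  0.0342]
```

View pics/side2.png

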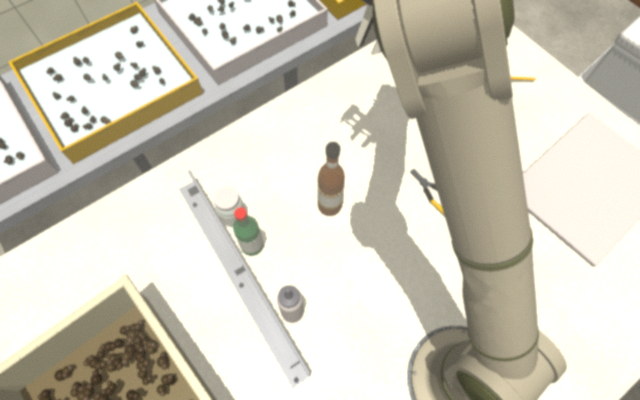

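View pics/top2.png

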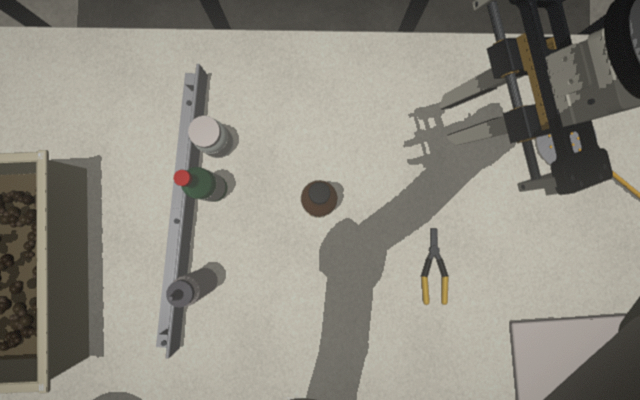

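Call:
{"name": "drive_tool", "arguments": {
  "plan": [
    {"dx": -0.008, "dy": 0.0155, "dz": 0.0345, "twist": 0, "grip": 30},
    {"dx": -0.008, "dy": 0.0155, "dz": 0.0345, "twist": 0, "grip": 30},
    {"dx": -0.008, "dy": 0.0155, "dz": 0.0345, "twist": 0, "grip": 30},
    {"dx": -0.008, "dy": 0.0155, "dz": 0.0345, "twist": 0, "grip": 30},
    {"dx": -0.008, "dy": 0.0155, "dz": 0.0345, "twist": 0, "grip": 30},
    {"dx": -0.008, "dy": 0.0155, "dz": 0.0345, "twist": 0, "grip": 30}
  ]
}}

```text
t: 10.8
eef_pos: [0.5828, -0.1428, 0.1995]
eef_rot: [-152.3, -3.3, 15.6]
wrist_force: [1.3, 0.4, -0.4]
opening: 0.0278
```

Run:
```python
from h import *
print(r.get_state()['q'])
mv((.575,-.13,.1),(.575,-.12,.03))
```

```text
[ -4.9959  41.349   46.3997 101.0817 -47.4424  79.8039  77.7209]
x [0.9615 0.2689 0.0571] y [ 0.2639 -0.8452 -0.4647] z [-0.0767  0.4619 -0.8836] p [ 0.5828 -0.1428  0.1995]
(0.575, -0.13, 0.1) [-0.0097  0.0333  0.0944] 3 [-0.0032  0.0111  0.0315]
(0.575, -0.12, 0.03) [-0.0013  0.0241  0.0665] 2 [-0.0007  0.012   0.0332]
```

Call:
{"name": "drive_tool", "arguments": {
  "plan": [
    {"dx": -0.003, "dy": 0.011, "dz": 0.0315, "twist": 0, "grip": 30},
    {"dx": -0.003, "dy": 0.011, "dz": 0.0315, "twist": 0, "grip": 30},
    {"dx": -0.003, "dy": 0.011, "dz": 0.0315, "twist": 0, "grip": 30},
    {"dx": -0.001, "dy": 0.012, "dz": 0.033, "twist": 0, "grip": 30},
    {"dx": -0.001, "dy": 0.012, "dz": 0.033, "twist": 0, "grip": 30},
    {"dx": 0, "dy": 0, "dz": 0, "twist": 0, "grip": 30}
  ]
}}

```text
t: 11.3
eef_pos: [0.5729, -0.1174, 0.0269]
eef_rot: [-151.9, -2.9, 15.7]
wrist_force: [-0.0, 0.6, 0.8]
opening: 0.0277
```

Run:
```python
from h import *
import cv2
print(r.get_state()['q'])
for n in('side','top'):
    cv2.imwrite(f'pics/{n}3.png',cv2.convertScaleAbs(eyes.capture(n)[:,:,::-1],alpha=1.5))
b=np.array([.5475,-.0247]);g=np.array([.474,.222]);u=(g-b)/np.linalg.norm(g-b);print(u)
mv((*(b-u*.055),.028),(*(g-u*.042),.028))
```

```text
[ -2.0135  51.9545  37.6768 108.5543 -57.3871  65.8923  88.1833]
[-0.2855  0.9584]
x [0.9618 0.2683 0.0552] y [ 0.2624 -0.8451 -0.4658] z [-0.0783  0.4625 -0.8831] p [ 0.5749 -0.1206  0.0322]
(np.float64(0.5632041350954172), np.float64(-0.07741034187808768), 0.028) [ 0.0001 -0.0376  0.0246] 2 [ 0.     -0.0188  0.0123]
(np.float64(0.48599224861831863), np.float64(0.1817484662021876), 0.028) [-0.0047 -0.2393  0.1259] 7 [-0.0007 -0.0342  0.018 ]
```

View pics/top3.png

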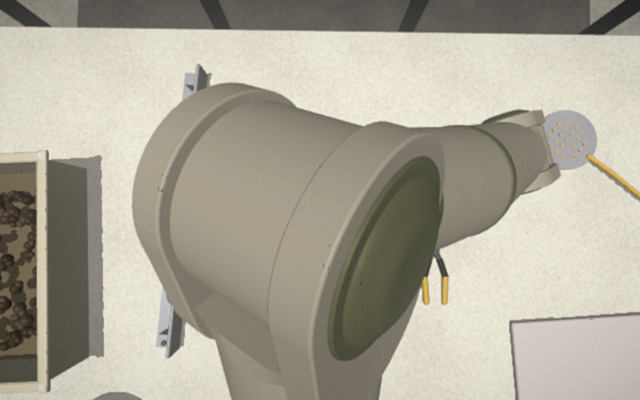

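View pics/side3.png

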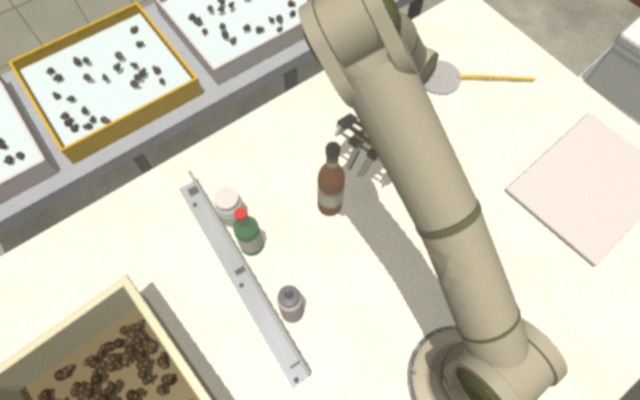

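Call:
{"name": "drive_tool", "arguments": {
  "plan": [
    {"dx": 0, "dy": -0.0094, "dz": 0.0062, "twist": 0, "grip": 30},
    {"dx": 0, "dy": -0.0094, "dz": 0.0062, "twist": 0, "grip": 30},
    {"dx": 0, "dy": -0.0094, "dz": 0.0062, "twist": 0, "grip": 30},
    {"dx": 0, "dy": -0.0094, "dz": 0.0062, "twist": 0, "grip": 30},
    {"dx": 0, "dy": 0, "dz": 0, "twist": 0, "grip": 30},
    {"dx": 0, "dy": 0, "dz": 0, "twist": 0, "grip": 30}
  ]
}}

```text
t: 11.9
eef_pos: [0.5638, -0.077, 0.0287]
eef_rot: [-152.3, -3.4, 15.6]
wrist_force: [0.6, 0.1, 0.7]
opening: 0.0277
```

Run:
```python
from h import *
import cv2
cv2.imwrite(f'pics/side4.png',cv2.resize(cv2.convertScaleAbs(eyes.capture('side')[90:240,250:450,::-1],alpha=1.5),None,fx=4,fy=4,interpolation=2))
b=np.array([.5475,-.0247]);g=np.array([.474,.222]);u=(g-b)/np.linalg.norm(g-b)
mv((*(g-u*.042),.028));print(r.get_state()['wrist_force'])
```

```text
x [0.9616 0.2683 0.0583] y [ 0.2641 -0.8455 -0.4641] z [-0.0753  0.4616 -0.8839] p [ 0.564  -0.0779  0.0285]
(np.float64(0.48599224861831863), np.float64(0.1817484662021876), 0.028) [-0.0053 -0.2399  0.1261] 7 [-0.0008 -0.0343  0.018 ]
[-0.391  -0.474   0.2902]
```

View pics/side4.png

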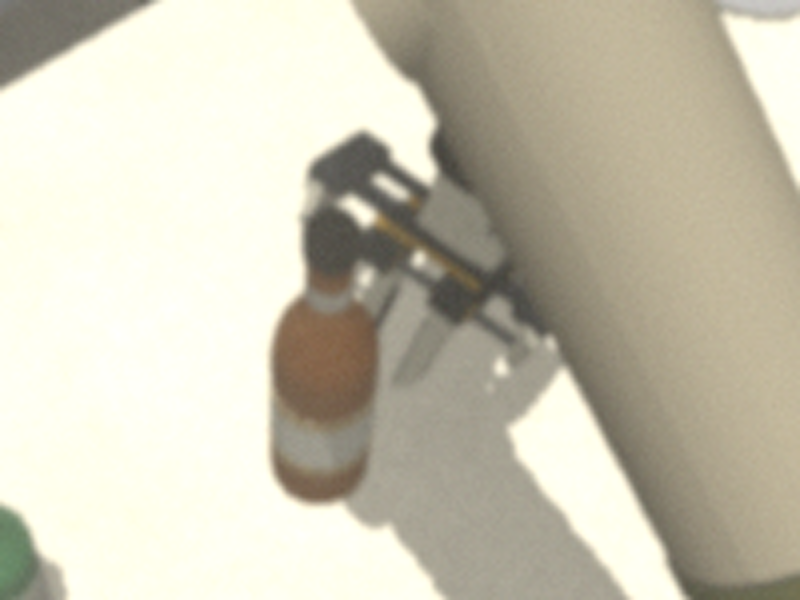

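Call:
{"name": "drive_tool", "arguments": {
  "plan": [
    {"dx": -0.0002, "dy": -0.0071, "dz": 0.0037, "twist": 0, "grip": 30},
    {"dx": -0.0002, "dy": -0.0071, "dz": 0.0037, "twist": 0, "grip": 30},
    {"dx": -0.0002, "dy": -0.0071, "dz": 0.0037, "twist": 0, "grip": 30},
    {"dx": -0.0002, "dy": -0.0071, "dz": 0.0037, "twist": 0, "grip": 30},
    {"dx": -0.0002, "dy": -0.0071, "dz": 0.0037, "twist": 0, "grip": 30},
    {"dx": -0.0002, "dy": -0.0071, "dz": 0.0037, "twist": 0, "grip": 30}
  ]
}}

```text
t: 12.45
eef_pos: [0.5498, -0.032, 0.028]
eef_rot: [-152.4, -3.3, 15.5]
wrist_force: [1.1, -3.9, 0.4]
opening: 0.028
```

Run:
```python
from h import *
import cv2
cv2.imwrite(f'pics/side5.png',cv2.resize(cv2.convertScaleAbs(eyes.capture('side')[90:240,250:450,::-1],alpha=1.5),None,fx=4,fy=4,interpolation=2))
b=np.array([.5475,-.0247]);g=np.array([.474,.222]);u=(g-b)/np.linalg.norm(g-b)
mv((*(g-u*.042),.028));s=r.get_state();print(s['wrist_force'],s['q'])
```

```text
x [0.9615 0.2687 0.0573] y [ 0.2638 -0.845  -0.4652] z [-0.0766  0.4624 -0.8833] p [ 0.5489 -0.0301  0.0282]
(np.float64(0.48599224861831863), np.float64(0.1817484662021876), 0.028) [-0.0036 -0.1955  0.1029] 6 [-0.0006 -0.0326  0.0172]
[-0.0522 -1.4611  1.4276] [ -4.7298  46.8025  28.8799 116.1504 -58.7795  55.8177  84.4015]
```

View pics/side5.png

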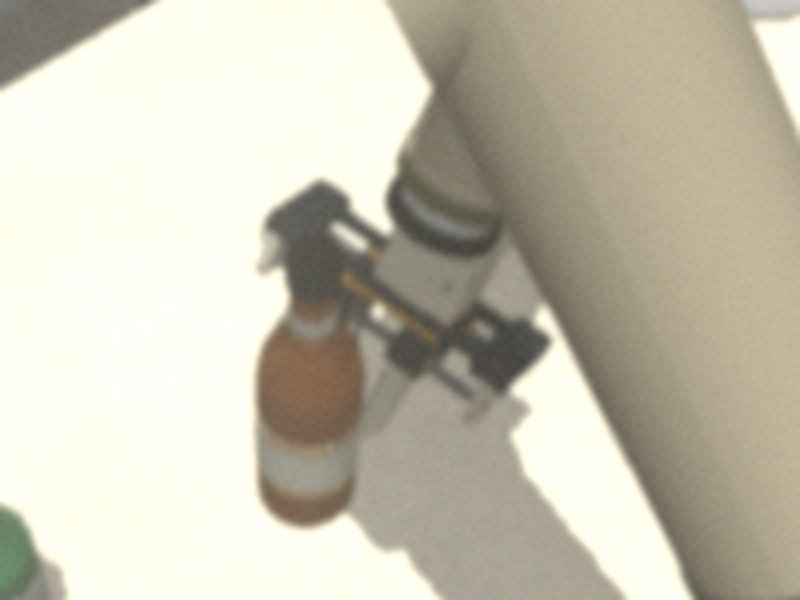

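Call:
{"name": "drive_tool", "arguments": {
  "plan": [
    {"dx": -0.0001, "dy": -0.0071, "dz": 0.0037, "twist": 0, "grip": 30},
    {"dx": -0.0001, "dy": -0.0071, "dz": 0.0037, "twist": 0, "grip": 30},
    {"dx": -0.0001, "dy": -0.0071, "dz": 0.0037, "twist": 0, "grip": 30},
    {"dx": -0.0001, "dy": -0.0071, "dz": 0.0037, "twist": 0, "grip": 30},
    {"dx": -0.0001, "dy": -0.0071, "dz": 0.0037, "twist": 0, "grip": 30},
    {"dx": -0.0001, "dy": -0.0071, "dz": 0.0037, "twist": 0, "grip": 30},
    {"dx": -0.0001, "dy": -0.0071, "dz": 0.0037, "twist": 0, "grip": 30},
    {"dx": -0.0001, "dy": -0.0071, "dz": 0.0037, "twist": 0, "grip": 30},
    {"dx": -0.0001, "dy": -0.0071, "dz": 0.0037, "twist": 0, "grip": 30},
    {"dx": -0.0001, "dy": -0.0071, "dz": 0.0037, "twist": 0, "grip": 30}
  ]
}}

```text
t: 13.33
eef_pos: [0.5269, 0.0455, 0.0282]
eef_rot: [-152.3, -3.3, 15.6]
wrist_force: [1.0, -3.1, -0.8]
opening: 0.0278
```

Run:
```python
from h import *
import cv2
cv2.imwrite(f'pics/side6.png',cv2.resize(cv2.convertScaleAbs(eyes.capture('side')[120:320,190:410,::-1],alpha=1.5),None,fx=3,fy=3,interpolation=2))
cv2.imwrite('pics/top6.png',cv2.convertScaleAbs(eyes.capture('top')[:,:,::-1],alpha=1.5))
b=np.array([.5475,-.0247]);g=np.array([.474,.222]);u=(g-b)/np.linalg.norm(g-b)
mv((*(g-u*.042),.028));s=r.get_state();print(s['wrist_force'],s['q'])
```

```text
x [0.9614 0.2693 0.0571] y [ 0.2642 -0.8443 -0.4663] z [-0.0773  0.4634 -0.8828] p [0.5263 0.0467 0.0285]
(np.float64(0.48599224861831863), np.float64(0.1817484662021876), 0.028) [-0.0024 -0.1245  0.0661] 4 [-0.0006 -0.0311  0.0165]
[ 0.8811 -0.9464 -0.0644] [ -4.4667  42.8077  16.769  121.2694 -59.2585  45.4496  78.5618]
```

View pics/side6.png

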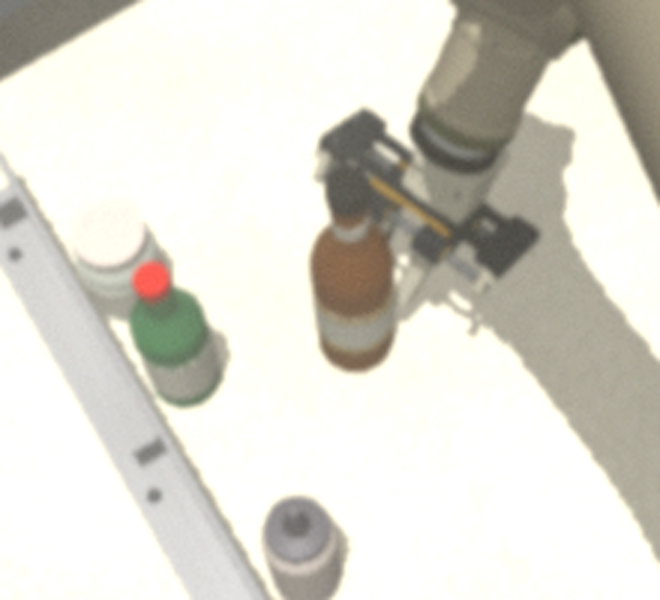

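View pics/top6.png

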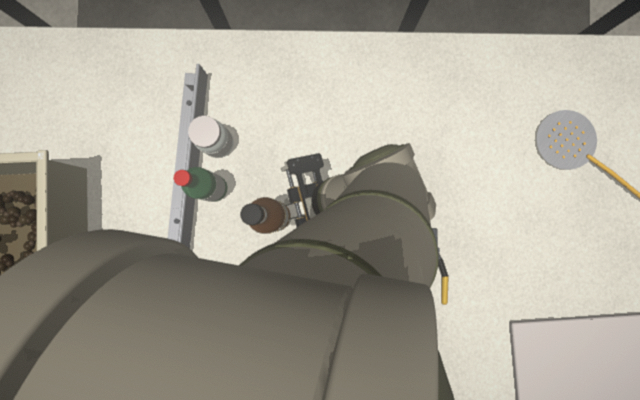

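Run:
```python
from h import *
for P in (px('top',252,215,.302)[:2],px('side',306.5,180,.302)[:2]):
  print(P, P-np.array([.5263,.0467]))
```

```text
[0.5138 0.0746] [-0.0125  0.0279]
[0.5157 0.0679] [-0.0106  0.0212]
```

Call:
{"name": "drive_tool", "arguments": {
  "plan": [
    {"dx": -0.0001, "dy": -0.0071, "dz": 0.0038, "twist": 0, "grip": 30},
    {"dx": -0.0001, "dy": -0.0071, "dz": 0.0038, "twist": 0, "grip": 30},
    {"dx": -0.0001, "dy": -0.0071, "dz": 0.0038, "twist": 0, "grip": 30},
    {"dx": -0.0001, "dy": -0.0071, "dz": 0.0038, "twist": 0, "grip": 30}
  ]
}}

```text
t: 13.77
eef_pos: [0.5185, 0.0753, 0.0279]
eef_rot: [-152.3, -3.3, 15.5]
wrist_force: [0.8, -3.4, 1.9]
opening: 0.0279
```

Run:
```python
from h import *
b=np.array([.5475,-.0247]);g=np.array([.474,.222]);u=(g-b)/np.linalg.norm(g-b)
mv((*(g-u*.042),.028));s=r.get_state();print(s['wrist_force'],s['q'])
```

```text
x [0.962  0.267  0.0577] y [ 0.2627 -0.8463 -0.4635] z [-0.0749  0.461  -0.8842] p [0.5185 0.0753 0.0279]
(np.float64(0.48599224861831863), np.float64(0.1817484662021876), 0.028) [-0.0028 -0.0987  0.0514] 3 [-0.0009 -0.0329  0.0171]
[ 0.7741 -3.3713  1.8534] [ -3.7261  41.6258  11.0882 122.8869 -59.3504  40.8517  75.697 ]
```

Run:
```python
from h import *
import cv2
a=eyes.capture('side')[:,:,::-1];b=eyes.capture('top')[:,:,::-1]
cv2.imwrite('pics/side7.png',cv2.resize(cv2.convertScaleAbs(a[150:270,220:370],alpha=1.3),None,fx=5,fy=5,interpolation=2))
cv2.imwrite('pics/top7.png',cv2.resize(cv2.convertScaleAbs(b[130:250,150:320],alpha=1.6),None,fx=4.5,fy=4.5,interpolation=2))
print(r.get_state()['eef_pos'])
```

```text
[0.5178 0.0766 0.0281]
```

View pics/side7.png

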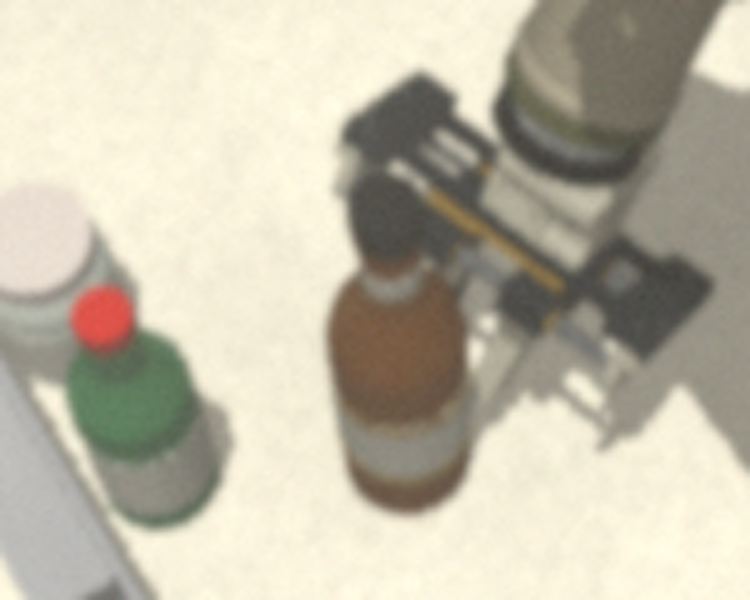

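View pics/top7.png

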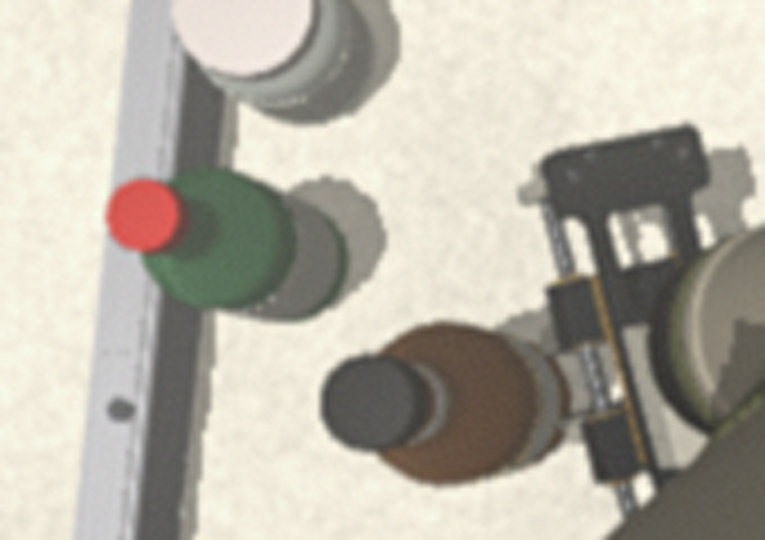

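Run:
```python
from h import *
for P in (px('top',232.7,219.3,.302)[:2],px('side',297.2,191.0,.302)[:2]):
  print(P, P-np.array([.5178,.0766]))
for z in(0,.11,.17,.302):
  for c in((.5065,.116),(.509,.107)):
    u,v=pr('top',(*c,z));a,b=pr('side',(*c,z));print(z,c,(u-150)*4.5,(v-130)*4.5,(a-220)*5,(b-150)*5)
```

```text
[0.507 0.103] [-0.0108  0.0264]
[0.5061 0.0987] [-0.0117  0.0221]
0 (0.5065, 0.116) 476.80310288139617 406.8270027085465 380.3719329161035 477.6270167681424
0 (0.509, 0.107) 494.884562079271 402.11260642209504 391.3941119097163 464.68271072375984
0.11 (0.5065, 0.116) 437.39747086932687 405.74556068176435 371.4820041508028 400.28344919090387
0.11 (0.509, 0.107) 458.070038146883 400.35730317970194 383.50476140303215 386.4137637524419
0.17 (0.5065, 0.116) 410.7517220866481 405.01429890274164 365.9341343730455 352.016241163264
0.17 (0.509, 0.107) 433.1771653944069 399.1704199719999 378.5831682501754 337.58744868772635
0.302 (0.5065, 0.116) 332.6337330726807 402.8704409805665 351.4919202294334 226.36704924382457
0.302 (0.509, 0.107) 360.2018038628529 395.69098101615765 365.77795259271795 210.54901321693762
```

Run:
```python
from h import *
R0=Ro.from_euler('xyz',[-152.3,-3.3,15.6],degrees=True).as_matrix()
gx=np.array([.0695,.9976]);gy=np.array([-.9976,.0695]);O=np.array([.531,.256])
vin=np.array([.5755,.2103]);sq=np.array([.3715,.2263])
tog=lambda P:((P-O)@gx,(P-O)@gy)
print('vin',tog(vin),'sq',tog(sq),'jar',tog(np.array([.680,.2045])),'tall',tog(np.array([.507,.103])))
def seg(c,a,b):
    t=np.clip((c-a)@(b-a)/((b-a)@(b-a)),0,1);return np.linalg.norm(c-a-t*(b-a))
goal=O+gx*-.040+gy*.0525;print('goal',goal)
for tw in(0,8,12,16,20,24):
  R=R0@Ro.from_euler('z',tw,degrees=True).as_matrix()
  f=-R[:2,1]/np.linalg.norm(R[:2,1]); l=np.array([f[1],-f[0]])
  for off in(0,.01,.015,.02):
    tcp=goal-f*.031-l*off
    P=[tcp+(R@np.array([sx*.094,-.0375,-h]))[:2] for sx in(-1,1) for h in(.084,.16)]
    cv=min(seg(vin,P[0],P[2]),seg(vin,P[1],P[3]))-.031;cs=min(seg(sq,P[0],P[2]),seg(sq,P[1],P[3]))-.029
    print(tw,off,tcp,'vin %.4f sq %.4f'%(cv,cs))
```

```text
vin (np.float64(-0.04249757000000002), np.float64(-0.04756934999999999)) sq (np.float64(-0.04071397000000001), np.float64(0.15705305000000006)) jar (np.float64(-0.04102090000000002), np.float64(-0.15222165000000004)) tall (np.float64(-0.15430080000000004), np.float64(0.013308900000000021))
goal [0.4758 0.2197]
0 0 [0.4851 0.1902] vin -0.0269 sq 0.0422
0 0.01 [0.4755 0.1872] vin -0.0170 sq 0.0425
0 0.015 [0.4708 0.1857] vin -0.0120 sq 0.0427
0 0.02 [0.466  0.1842] vin -0.0070 sq 0.0428
8 0 [0.4803 0.1891] vin -0.0177 sq 0.0307
8 0.01 [0.4704 0.1876] vin -0.0129 sq 0.0300
8 0.015 [0.4655 0.1869] vin -0.0092 sq 0.0300
8 0.02 [0.4605 0.1862] vin -0.0050 sq 0.0300
12 0 [0.4779 0.1888] vin -0.0120 sq 0.0250
12 0.01 [0.4679 0.1882] vin -0.0090 sq 0.0234
12 0.015 [0.4629 0.1878] vin -0.0061 sq 0.0233
12 0.02 [0.4579 0.1875] vin -0.0026 sq 0.0232
16 0 [0.4754 0.1887] vin -0.0063 sq 0.0195
16 0.01 [0.4654 0.1889] vin -0.0046 sq 0.0168
16 0.015 [0.4604 0.1889] vin -0.0025 sq 0.0163
16 0.02 [0.4554 0.189 ] vin 0.0003 sq 0.0161
20 0 [0.473  0.1889] vin -0.0006 sq 0.0142
20 0.01 [0.4631 0.1898] vin 0.0000 sq 0.0103
20 0.015 [0.4581 0.1902] vin 0.0015 sq 0.0092
20 0.02 [0.4531 0.1907] vin 0.0036 sq 0.0087
24 0 [0.4706 0.1892] vin 0.0049 sq 0.0093
24 0.01 [0.4608 0.1909] vin 0.0048 sq 0.0040
24 0.015 [0.4559 0.1917] vin 0.0058 sq 0.0022
24 0.02 [0.4509 0.1925] vin 0.0073 sq 0.0012
```

Run:
```python
from h import *
mv((.535,.03,.035),(.57,-.02,.43),(.54,.25,.43),(.38,.5,.45),(.14,.64,.5))
```

```text
x [0.9615 0.2686 0.0574] y [ 0.2638 -0.8449 -0.4654] z [-0.0765  0.4627 -0.8832] p [0.5178 0.0766 0.0281]
(0.535, 0.03, 0.035) [ 0.0044  0.0407 -0.0289] 2 [ 0.0022  0.0204 -0.0145]
(0.57, -0.02, 0.43) [ 0.0429 -0.1324 -0.3747] 11 [ 0.0039 -0.012  -0.0341]
(0.54, 0.25, 0.43) [ 0.0437 -0.236   0.1272] 7 [ 0.0062 -0.0337  0.0182]
(0.38, 0.5, 0.45) [-0.0855 -0.2627  0.1102] 8 [-0.0107 -0.0328  0.0138]
(0.14, 0.64, 0.5) [-0.1903 -0.2049  0.039 ] 8 [-0.0238 -0.0256  0.0049]
```

Call:
{"name": "drive_tool", "arguments": {
  "plan": [
    {"dx": 0.002, "dy": 0.0204, "dz": -0.0145, "twist": 0, "grip": 30},
    {"dx": 0.002, "dy": 0.0204, "dz": -0.0145, "twist": 0, "grip": 30},
    {"dx": 0.004, "dy": -0.012, "dz": -0.034, "twist": 0, "grip": 30},
    {"dx": 0.004, "dy": -0.012, "dz": -0.034, "twist": 0, "grip": 30},
    {"dx": 0.004, "dy": -0.012, "dz": -0.034, "twist": 0, "grip": 30},
    {"dx": 0.004, "dy": -0.012, "dz": -0.034, "twist": 0, "grip": 30},
    {"dx": 0.004, "dy": -0.012, "dz": -0.034, "twist": 0, "grip": 30},
    {"dx": 0.004, "dy": -0.012, "dz": -0.034, "twist": 0, "grip": 30},
    {"dx": 0.004, "dy": -0.012, "dz": -0.034, "twist": 0, "grip": 30},
    {"dx": 0.004, "dy": -0.012, "dz": -0.034, "twist": 0, "grip": 30},
    {"dx": 0.004, "dy": -0.012, "dz": -0.034, "twist": 0, "grip": 30},
    {"dx": 0.004, "dy": -0.012, "dz": -0.034, "twist": 0, "grip": 30}
  ]
}}

```text
t: 14.87
eef_pos: [0.5666, -0.016, 0.3953]
eef_rot: [-152.2, -3.2, 15.6]
wrist_force: [0.8, -0.5, 0.0]
opening: 0.028
```

Run:
```python
from h import *
import cv2
print(r.get_state()['q'])
a=eyes.capture('side')[:,:,::-1];cv2.imwrite('pics/side8.png',cv2.convertScaleAbs(a,alpha=1.3))
mv((.56,-.02,.43),(.54,.25,.43),(.38,.5,.45),(.14,.64,.5))
```

```text
[ -6.3918  20.5215  26.2932  95.4166 -33.4     82.6724  45.2486]
x [0.9614 0.2674 0.0644] y [ 0.2662 -0.8459 -0.4621] z [-0.0691  0.4614 -0.8845] p [ 0.5693 -0.0176  0.4019]
(0.56, -0.02, 0.43) [-0.0078 -0.0134 -0.0253] 1 [-0.0078 -0.0134 -0.0253]
(0.54, 0.25, 0.43) [ 0.053  -0.2337  0.126 ] 7 [ 0.0076 -0.0334  0.018 ]
(0.38, 0.5, 0.45) [-0.0857 -0.2633  0.1087] 8 [-0.0107 -0.0329  0.0136]
(0.14, 0.64, 0.5) [-0.1901 -0.2054  0.0369] 8 [-0.0238 -0.0257  0.0046]
```

View pics/side8.png

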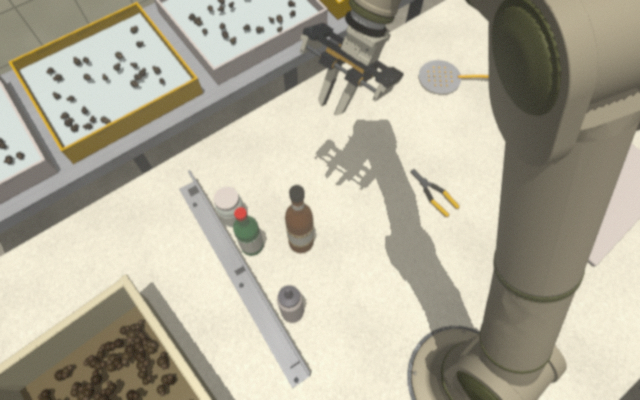

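Call:
{"name": "drive_tool", "arguments": {
  "plan": [
    {"dx": -0.008, "dy": -0.0134, "dz": -0.0253, "twist": 0, "grip": 30},
    {"dx": 0.0075, "dy": -0.0335, "dz": 0.018, "twist": 0, "grip": 30},
    {"dx": 0.0075, "dy": -0.0335, "dz": 0.018, "twist": 0, "grip": 30},
    {"dx": 0.0075, "dy": -0.0335, "dz": 0.018, "twist": 0, "grip": 30},
    {"dx": 0.0075, "dy": -0.0335, "dz": 0.018, "twist": 0, "grip": 30},
    {"dx": 0.0075, "dy": -0.0335, "dz": 0.018, "twist": 0, "grip": 30},
    {"dx": 0.0075, "dy": -0.0335, "dz": 0.018, "twist": 0, "grip": 30},
    {"dx": 0.0075, "dy": -0.0335, "dz": 0.018, "twist": 0, "grip": 30}
  ]
}}

```text
t: 15.58
eef_pos: [0.5363, 0.2538, 0.4217]
eef_rot: [-152.2, -3.2, 15.6]
wrist_force: [1.1, -1.2, -0.8]
opening: 0.0279
```

Call:
{"name": "drive_tool", "arguments": {
  "plan": [
    {"dx": -0.0107, "dy": -0.033, "dz": 0.0136, "twist": 0, "grip": 30},
    {"dx": -0.0107, "dy": -0.033, "dz": 0.0136, "twist": 0, "grip": 30},
    {"dx": -0.0107, "dy": -0.033, "dz": 0.0136, "twist": 0, "grip": 30},
    {"dx": -0.0107, "dy": -0.033, "dz": 0.0136, "twist": 0, "grip": 30},
    {"dx": -0.0107, "dy": -0.033, "dz": 0.0136, "twist": 0, "grip": 30},
    {"dx": -0.0107, "dy": -0.033, "dz": 0.0136, "twist": 0, "grip": 30},
    {"dx": -0.0107, "dy": -0.033, "dz": 0.0136, "twist": 0, "grip": 30},
    {"dx": -0.0107, "dy": -0.033, "dz": 0.0136, "twist": 0, "grip": 30}
  ]
}}

```text
t: 16.25
eef_pos: [0.3756, 0.5034, 0.4432]
eef_rot: [-152.3, -3.2, 15.6]
wrist_force: [0.2, 0.0, -0.3]
opening: 0.0278
```

Call:
{"name": "drive_tool", "arguments": {
  "plan": [
    {"dx": -0.024, "dy": -0.0257, "dz": 0.0045, "twist": 0.03, "grip": 30},
    {"dx": -0.024, "dy": -0.0257, "dz": 0.0045, "twist": 0.03, "grip": 30},
    {"dx": -0.024, "dy": -0.0257, "dz": 0.0045, "twist": 0.03, "grip": 30},
    {"dx": -0.024, "dy": -0.0257, "dz": 0.0045, "twist": 0.03, "grip": 30},
    {"dx": -0.024, "dy": -0.0257, "dz": 0.0045, "twist": 0.03, "grip": 30},
    {"dx": -0.024, "dy": -0.0257, "dz": 0.0045, "twist": 0.03, "grip": 30},
    {"dx": -0.024, "dy": -0.0257, "dz": 0.0045, "twist": 0.03, "grip": 30},
    {"dx": -0.024, "dy": -0.0257, "dz": 0.0045, "twist": 0.03, "grip": 30}
  ]
}}

```text
t: 16.92
eef_pos: [0.1514, 0.6634, 0.5058]
eef_rot: [-152.4, 3.2, 3.4]
wrist_force: [-0.0, 0.0, -1.0]
opening: 0.0279
```

Run:
```python
from h import *
print(r.get_state()['q'])
mv((.19,.83,.7))
```

```text
[-78.7956   8.2029   2.9632  94.4899 -14.1268  52.3599 -67.2134]
x [ 0.9967  0.0585 -0.0561] y [ 0.026  -0.886  -0.4629] z [-0.0767  0.4599 -0.8847] p [0.1514 0.6634 0.5058]
(0.19, 0.83, 0.7) [ 0.0373 -0.2365 -0.0981] 7 [ 0.0053 -0.0338 -0.014 ]
```

Call:
{"name": "drive_tool", "arguments": {
  "plan": [
    {"dx": 0.004, "dy": -0.03, "dz": -0.022, "twist": 0, "grip": 30},
    {"dx": 0.004, "dy": -0.03, "dz": -0.022, "twist": 0, "grip": 30},
    {"dx": 0.004, "dy": -0.03, "dz": -0.022, "twist": 0, "grip": 30},
    {"dx": 0.004, "dy": -0.03, "dz": -0.022, "twist": 0, "grip": 30},
    {"dx": 0.004, "dy": -0.03, "dz": -0.022, "twist": 0, "grip": 30},
    {"dx": 0.004, "dy": -0.03, "dz": -0.022, "twist": 0, "grip": 30},
    {"dx": 0.004, "dy": -0.03, "dz": -0.022, "twist": 0, "grip": 30},
    {"dx": 0.004, "dy": -0.03, "dz": -0.022, "twist": 0, "grip": 30},
    {"dx": 0.004, "dy": -0.03, "dz": -0.022, "twist": 0, "grip": 30},
    {"dx": 0.004, "dy": -0.03, "dz": -0.022, "twist": 0, "grip": 30},
    {"dx": 0.004, "dy": -0.03, "dz": -0.022, "twist": 0, "grip": 30},
    {"dx": 0.004, "dy": -0.03, "dz": -0.022, "twist": 0, "grip": 30}
  ]
}}

```text
t: 17.92
eef_pos: [0.1998, 0.8456, 0.8079]
eef_rot: [-149.0, 3.8, 3.1]
wrist_force: [1.5, 2.5, -5.3]
opening: 0.0278
```

Run:
```python
from h import *
print(r.get_state()['q'])
mv()
```

```text
[-76.6504  37.4732  17.3564   7.0634 -28.6397 106.7058 -78.8599]
x [ 0.9964  0.0541 -0.0658] y [ 0.0128 -0.8581 -0.5133] z [-0.0842  0.5106 -0.8557] p [0.1998 0.8456 0.8079]
```

Call:
{"name": "drive_tool", "arguments": {
  "plan": [
    {"dx": 0, "dy": -0.02, "dz": -0.03, "twist": 0, "grip": 30},
    {"dx": 0, "dy": -0.02, "dz": -0.03, "twist": 0, "grip": 30},
    {"dx": 0, "dy": -0.02, "dz": -0.03, "twist": 0, "grip": 30},
    {"dx": 0, "dy": -0.02, "dz": -0.03, "twist": 0, "grip": 30},
    {"dx": 0, "dy": -0.02, "dz": -0.03, "twist": 0, "grip": 30}
  ]
}}

```text
t: 18.33
eef_pos: [0.1878, 0.7814, 0.9102]
eef_rot: [-142.1, 1.8, 2.1]
wrist_force: [0.5, 0.5, 0.4]
opening: 0.028
```

Run:
```python
from h import *
print(r.get_state()['q'])
mv()
```

```text
[-77.4246  31.3564  30.9326   6.3965 -40.5735 106.7245 -79.0501]
x [ 0.9989  0.0362 -0.0311] y [ 0.0095 -0.789  -0.6144] z [-0.0468  0.6134 -0.7884] p [0.1878 0.7814 0.9102]
```

Call:
{"name": "drive_tool", "arguments": {
  "plan": [
    {"dx": 0, "dy": -0.02, "dz": -0.03, "twist": 0, "grip": 30},
    {"dx": 0, "dy": -0.02, "dz": -0.03, "twist": 0, "grip": 30},
    {"dx": 0, "dy": 0.03, "dz": 0.02, "twist": 0, "grip": 30}
  ]
}}

```text
t: 18.58
eef_pos: [0.1778, 0.7539, 0.9432]
eef_rot: [-138.9, 1.0, 1.9]
wrist_force: [-1.7, 1.4, 2.1]
opening: 0.0279
```

Run:
```python
from h import *
print(r.get_state()['q'])
mv((.16,.64,.55),(.38,.5,.47),(.54,.25,.47),(.58,-.0,.47),(.55,-.02,.1))
```

```text
[-82.4804  25.5348  35.7053  15.6214 -39.8957 101.8929 -75.716 ]
x [ 0.9993  0.0325 -0.0173] y [ 0.0131 -0.7531 -0.6577] z [-0.0344  0.6571 -0.753 ] p [0.1778 0.7539 0.9432]
(0.16, 0.64, 0.55) [-0.0147  0.3441  0.2218] 11 [-0.0013  0.0313  0.0202]
(0.38, 0.5, 0.47) [ 0.2167  0.1609 -0.0393] 7 [ 0.031   0.023  -0.0056]
(0.54, 0.25, 0.47) [ 0.1518  0.1904 -0.1698] 8 [ 0.019   0.0238 -0.0212]
(0.58, -0.0, 0.47) [ 0.0319  0.1888 -0.1656] 7 [ 0.0046  0.027  -0.0237]
(0.55, -0.02, 0.1) [-0.0242  0.258   0.2665] 10 [-0.0024  0.0258  0.0267]
```

Call:
{"name": "drive_tool", "arguments": {
  "plan": [
    {"dx": -0.001, "dy": 0.0313, "dz": 0.0202, "twist": 0, "grip": 30},
    {"dx": -0.001, "dy": 0.0313, "dz": 0.0202, "twist": 0, "grip": 30},
    {"dx": -0.001, "dy": 0.0313, "dz": 0.0202, "twist": 0, "grip": 30},
    {"dx": -0.001, "dy": 0.0313, "dz": 0.0202, "twist": 0, "grip": 30},
    {"dx": -0.001, "dy": 0.0313, "dz": 0.0202, "twist": 0, "grip": 30},
    {"dx": -0.001, "dy": 0.0313, "dz": 0.0202, "twist": 0, "grip": 30},
    {"dx": -0.001, "dy": 0.0313, "dz": 0.0202, "twist": 0, "grip": 30},
    {"dx": -0.001, "dy": 0.0313, "dz": 0.0202, "twist": 0, "grip": 30},
    {"dx": -0.001, "dy": 0.0313, "dz": 0.0202, "twist": 0, "grip": 30},
    {"dx": -0.001, "dy": 0.0313, "dz": 0.0202, "twist": 0, "grip": 30},
    {"dx": -0.001, "dy": 0.0313, "dz": 0.0202, "twist": 0, "grip": 30}
  ]
}}

```text
t: 19.5
eef_pos: [0.1583, 0.6526, 0.5792]
eef_rot: [-139.2, 1.7, 1.7]
wrist_force: [1.0, 0.6, -0.2]
opening: 0.0278
```

Call:
{"name": "drive_tool", "arguments": {
  "plan": [
    {"dx": 0.031, "dy": 0.023, "dz": -0.0056, "twist": 0, "grip": 30},
    {"dx": 0.031, "dy": 0.023, "dz": -0.0056, "twist": 0, "grip": 30},
    {"dx": 0.031, "dy": 0.023, "dz": -0.0056, "twist": 0, "grip": 30},
    {"dx": 0.031, "dy": 0.023, "dz": -0.0056, "twist": 0, "grip": 30},
    {"dx": 0.031, "dy": 0.023, "dz": -0.0056, "twist": 0, "grip": 30},
    {"dx": 0.031, "dy": 0.023, "dz": -0.0056, "twist": 0, "grip": 30},
    {"dx": 0.031, "dy": 0.023, "dz": -0.0056, "twist": 0, "grip": 30}
  ]
}}

```text
t: 20.08
eef_pos: [0.3785, 0.5115, 0.4998]
eef_rot: [-139.1, 1.6, 1.7]
wrist_force: [0.4, 1.1, -0.1]
opening: 0.0279
```

Run:
```python
from h import *
print(r.get_state()['q'])
mv((.54,.25,.47),(.6,-.04,.47),(.55,-.02,.1))
```

```text
[-91.1069   6.5425  56.8857 106.9972 -49.7724  55.9684 -10.1448]
x [ 0.9991  0.0301 -0.0282] y [ 0.0043 -0.7555 -0.6551] z [-0.0411  0.6544 -0.755 ] p [0.3785 0.5115 0.4998]
(0.54, 0.25, 0.47) [ 0.1543  0.2178 -0.1553] 8 [ 0.0193  0.0272 -0.0194]
(0.6, -0.04, 0.47) [ 0.0512  0.2194 -0.1923] 8 [ 0.0064  0.0274 -0.024 ]
(0.55, -0.02, 0.1) [-0.0389  0.2271  0.2945] 10 [-0.0039  0.0227  0.0294]
```

Call:
{"name": "drive_tool", "arguments": {
  "plan": [
    {"dx": 0.0193, "dy": 0.0272, "dz": -0.0194, "twist": 0, "grip": 30},
    {"dx": 0.0193, "dy": 0.0272, "dz": -0.0194, "twist": 0, "grip": 30},
    {"dx": 0.0193, "dy": 0.0272, "dz": -0.0194, "twist": 0, "grip": 30},
    {"dx": 0.0193, "dy": 0.0272, "dz": -0.0194, "twist": 0, "grip": 30},
    {"dx": 0.0193, "dy": 0.0272, "dz": -0.0194, "twist": 0, "grip": 30},
    {"dx": 0.0193, "dy": 0.0272, "dz": -0.0194, "twist": 0, "grip": 30},
    {"dx": 0.0193, "dy": 0.0272, "dz": -0.0194, "twist": 0, "grip": 30},
    {"dx": 0.0193, "dy": 0.0272, "dz": -0.0194, "twist": 0, "grip": 30}
  ]
}}

```text
t: 20.75
eef_pos: [0.5392, 0.2498, 0.4705]
eef_rot: [-139.2, 1.6, 1.7]
wrist_force: [1.3, 0.8, -0.2]
opening: 0.0277
```

Call:
{"name": "drive_tool", "arguments": {
  "plan": [
    {"dx": 0.0064, "dy": 0.0274, "dz": -0.024, "twist": 0, "grip": 30},
    {"dx": 0.0064, "dy": 0.0274, "dz": -0.024, "twist": 0, "grip": 30},
    {"dx": 0.0064, "dy": 0.0274, "dz": -0.024, "twist": 0, "grip": 30},
    {"dx": 0.0064, "dy": 0.0274, "dz": -0.024, "twist": 0, "grip": 30},
    {"dx": 0.0064, "dy": 0.0274, "dz": -0.024, "twist": 0, "grip": 30},
    {"dx": 0.0064, "dy": 0.0274, "dz": -0.024, "twist": 0, "grip": 30},
    {"dx": 0.0064, "dy": 0.0274, "dz": -0.024, "twist": 0, "grip": 30},
    {"dx": 0.0064, "dy": 0.0274, "dz": -0.024, "twist": 0, "grip": 30}
  ]
}}

```text
t: 21.42
eef_pos: [0.5986, -0.0396, 0.4712]
eef_rot: [-139.2, 1.6, 1.7]
wrist_force: [1.0, -0.3, -0.3]
opening: 0.0277
```

Run:
```python
from h import *
print(r.get_state()['q'])
mv((.57,-.04,.25),(.54,.00,.1),(.53,.02,.035))
```

```text
[-11.6712  29.1693  52.0882  87.0547 -51.2403 105.4047  43.8086]
x [ 0.9992  0.0297 -0.0285] y [ 0.0039 -0.7577 -0.6526] z [-0.041   0.6519 -0.7572] p [ 0.5986 -0.0396  0.4712]
(0.57, -0.04, 0.25) [-0.0223  0.1445  0.1684] 6 [-0.0037  0.0241  0.0281]
(0.54, 0.0, 0.1) [-0.0245  0.0675  0.1409] 5 [-0.0049  0.0135  0.0282]
(0.53, 0.02, 0.035) [-0.0075  0.0272  0.0627] 2 [-0.0038  0.0136  0.0313]
```

Call:
{"name": "drive_tool", "arguments": {
  "plan": [
    {"dx": -0.0037, "dy": 0.0241, "dz": 0.0281, "twist": 0, "grip": 30},
    {"dx": -0.0037, "dy": 0.0241, "dz": 0.0281, "twist": 0, "grip": 30},
    {"dx": -0.0037, "dy": 0.0241, "dz": 0.0281, "twist": 0, "grip": 30},
    {"dx": -0.0037, "dy": 0.0241, "dz": 0.0281, "twist": 0, "grip": 30},
    {"dx": -0.0037, "dy": 0.0241, "dz": 0.0281, "twist": 0, "grip": 30},
    {"dx": -0.0037, "dy": 0.0241, "dz": 0.0281, "twist": 0, "grip": 30}
  ]
}}

```text
t: 21.92
eef_pos: [0.5697, -0.0384, 0.2489]
eef_rot: [-139.3, 1.5, 1.7]
wrist_force: [0.7, 0.3, 0.0]
opening: 0.0278
```

Run:
```python
from h import *
print(r.get_state()['q'])
mv((.54,.00,.1),(.53,.02,.04))
```

```text
[ -8.6192  38.6565  47.2276 106.2986 -55.3853  87.9586  64.3177]
x [ 0.9992  0.0294 -0.027 ] y [ 0.0046 -0.7578 -0.6524] z [-0.0396  0.6518 -0.7574] p [ 0.5697 -0.0384  0.2489]
(0.54, 0.0, 0.1) [-0.0245  0.0679  0.139 ] 4 [-0.0061  0.017   0.0347]
(0.53, 0.02, 0.04) [-0.0078  0.0239  0.0589] 2 [-0.0039  0.012   0.0294]
```

Call:
{"name": "drive_tool", "arguments": {
  "plan": [
    {"dx": -0.006, "dy": 0.017, "dz": 0.0347, "twist": 0, "grip": 30},
    {"dx": -0.006, "dy": 0.017, "dz": 0.0347, "twist": 0, "grip": 30},
    {"dx": -0.006, "dy": 0.017, "dz": 0.0347, "twist": 0, "grip": 30},
    {"dx": -0.006, "dy": 0.017, "dz": 0.0347, "twist": 0, "grip": 30},
    {"dx": -0.004, "dy": 0.012, "dz": 0.029, "twist": 0, "grip": 30},
    {"dx": -0.004, "dy": 0.012, "dz": 0.029, "twist": 0, "grip": 30},
    {"dx": 0, "dy": 0, "dz": 0, "twist": 0, "grip": 30}
  ]
}}

```text
t: 22.5
eef_pos: [0.5282, 0.0222, 0.0397]
eef_rot: [-138.9, 1.8, 1.8]
wrist_force: [-0.5, -0.8, 0.6]
opening: 0.0281
```

Run:
```python
from h import *
import cv2
print(r.get_state()['q'])
a=eyes.capture('side')[:,:,::-1];cv2.imwrite('pics/side9.png',cv2.convertScaleAbs(a,alpha=1.3))
b=np.array([.507,.103]);g=np.array([.475,.2215]);u=(g-b)/np.linalg.norm(g-b);print(u)
mv((*(b-u*.048),.028),(*(g-u*.05),.028))
```

```text
[ 10.821   45.8023   7.9714 118.8881 -59.5776  52.9855  71.3312]
[-0.2607  0.9654]
x [ 0.9991  0.0288 -0.0303] y [ 0.0019 -0.7551 -0.6556] z [-0.0418  0.6549 -0.7545] p [0.5295 0.0197 0.0416]
(np.float64(0.5195137833242205), np.float64(0.05665989612749599), 0.028) [-0.0085 -0.019   0.0349] 2 [-0.0043 -0.0095  0.0174]
(np.float64(0.4880351909627297), np.float64(0.17322905846614167), 0.028) [-0.0281 -0.0881  0.0777] 4 [-0.007  -0.022   0.0194]
```

View pics/side9.png

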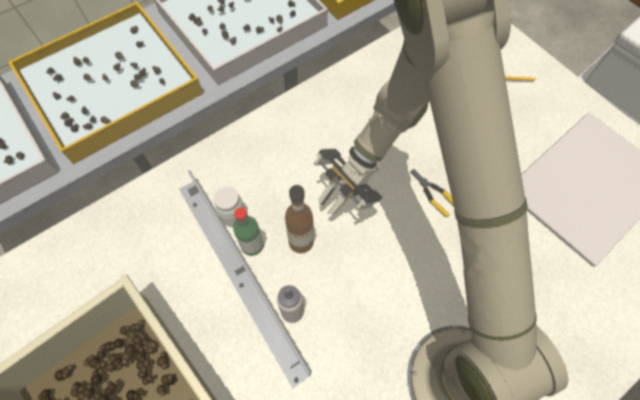

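Call:
{"name": "drive_tool", "arguments": {
  "plan": [
    {"dx": -0.0021, "dy": -0.0048, "dz": 0.0087, "twist": 0, "grip": 30},
    {"dx": -0.0021, "dy": -0.0048, "dz": 0.0087, "twist": 0, "grip": 30},
    {"dx": -0.0021, "dy": -0.0048, "dz": 0.0087, "twist": 0, "grip": 30},
    {"dx": -0.0021, "dy": -0.0048, "dz": 0.0087, "twist": 0, "grip": 30},
    {"dx": -0.0016, "dy": -0.0052, "dz": 0.0046, "twist": 0, "grip": 30},
    {"dx": -0.0016, "dy": -0.0052, "dz": 0.0046, "twist": 0, "grip": 30},
    {"dx": -0.0016, "dy": -0.0052, "dz": 0.0046, "twist": 0, "grip": 30}
  ]
}}

```text
t: 23.13
eef_pos: [0.5167, 0.075, 0.029]
eef_rot: [-139.4, 1.5, 1.6]
wrist_force: [-0.5, -0.2, -0.8]
opening: 0.0278
```

Run:
```python
from h import *
import cv2
print(r.get_state()['q'])
a=eyes.capture('side')[:,:,::-1];b=eyes.capture('top')[:,:,::-1]
cv2.imwrite('pics/side10.png',cv2.resize(cv2.convertScaleAbs(a[150:270,220:370],alpha=1.3),None,fx=5,fy=5,interpolation=2))
cv2.imwrite('pics/top10.png',cv2.resize(cv2.convertScaleAbs(b[130:250,150:320],alpha=1.6),None,fx=4.5,fy=4.5,interpolation=2))
mv((.5,.14,.028))
```

```text
[ 15.6974  45.4646  -6.9144 122.379  -59.6698  40.7528  67.1833]
x [ 0.9992  0.029  -0.0271] y [ 0.0044 -0.7589 -0.6513] z [-0.0394  0.6506 -0.7584] p [0.5161 0.0759 0.0291]
(0.5, 0.14, 0.028) [-0.0142 -0.048   0.0432] 2 [-0.0071 -0.024   0.0216]
```

View pics/side10.png

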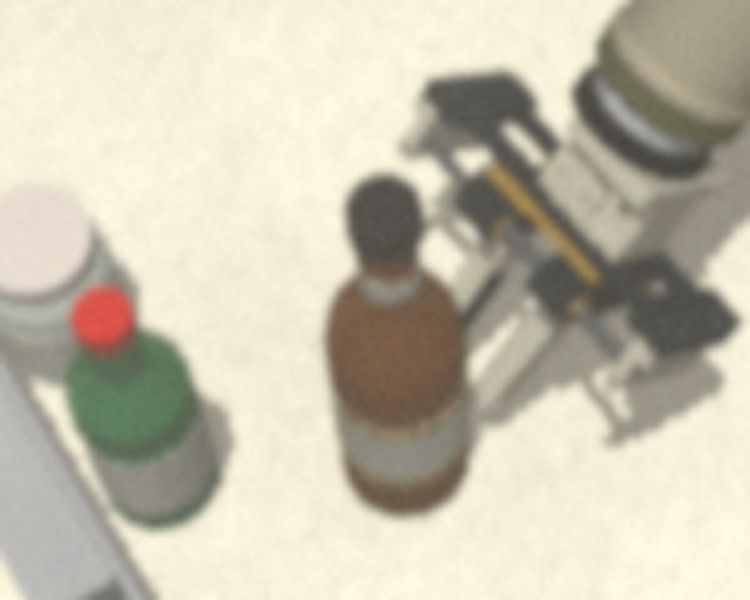

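View pics/top10.png

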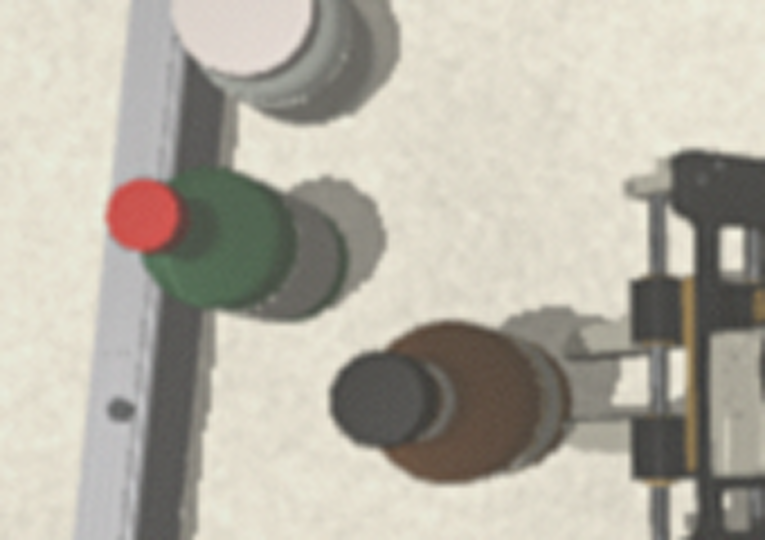

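Run:
```python
from h import *
c=lambda x,y:(150+x/4.5,130+y/4.5)
d=lambda x,y:(220+x/5,150+y/5)
print('base right',px('top',*c(570,405),0),'z.003', 'cap',px('top',*c(381,399),.302), 'cap edges',px('top',*c(330,399),.302),px('top',*c(435,399),.302))
print('side cap',px('side',*d(384,205),.302),'side base bottom edge',px('side',*d(402,515),0),'base l/r',px('side',*d(345,470),0),px('side',*d(468,470),0))
for nm,P in(('tcp',(.5161,.0759,.0291)),):
  for n,o,k in(('top',(150,130),4.5),('side',(220,150),5)):
    u,v=pr(n,P);print(n,nm,(u-o[0])*k,(v-o[1])*k)
  R=Ro.from_euler('xyz',[-139.4,1.5,1.6],degrees=True).as_matrix()
  for sx in(-1,1):
   for a in(.014,.031):
    for h in(0,.04):
     Q=np.array(P)+R@np.array([sx*a,0,-h]);u,v=pr('side',Q);U,V=pr('top',Q);print(sx,a,h,'side',(u-220)*5,(v-150)*5,'top',(U-150)*4.5,(V-130)*4.5)
```

```text
base right [0.5081 0.0693 0.    ] z.003 cap [0.508  0.1001 0.302 ] cap edges [0.5078 0.1169 0.302 ] [0.5083 0.0824 0.302 ]
side cap [0.5066 0.0994 0.302 ] side base bottom edge [0.4825 0.1189 0.    ] base l/r [0.5213 0.1287 0.    ] [0.4822 0.0758 0.    ]
top tcp 550.5868902625439 388.0324643125918
side tcp 429.62323483329016 402.41800221464615
-1 0.014 0 side 445.75999935560645 421.6071460288643 top 550.6695925844201 416.96649326579507
-1 0.014 0.04 side 483.85284724769605 370.0871049110093 top 598.9693735028563 414.6740178123724
-1 0.031 0 side 465.534708497851 445.1223765504535 top 550.7703177595571 452.20595290384216
-1 0.031 0.04 side 504.1614038682576 393.7408983342458 top 599.1561509065218 451.2171360472663
1 0.014 0 side 413.618646532326 383.38603665737264 top 550.5044108107637 359.17640813764297
1 0.014 0.04 side 450.8512298056786 331.64944259010184 top 598.6631217089051 354.7556588653986
1 0.031 0 side 394.3598720544014 360.4843333678808 top 550.40455551902 324.24128374339836
1 0.031 0.04 side 431.0814049616013 308.6231211428199 top 598.478016752761 318.5397560554741
```

Call:
{"name": "drive_tool", "arguments": {
  "plan": [
    {"dx": 0, "dy": 0.0061, "dz": -0.0052, "twist": 0, "grip": 30},
    {"dx": -0.0085, "dy": 0, "dz": 0, "twist": 0.01, "grip": 30},
    {"dx": 0, "dy": -0.0055, "dz": 0.0047, "twist": 0.01, "grip": 30},
    {"dx": -0.0016, "dy": -0.0055, "dz": 0.0048, "twist": 0.01, "grip": 30},
    {"dx": -0.0016, "dy": -0.0055, "dz": 0.0048, "twist": 0.01, "grip": 30},
    {"dx": -0.0016, "dy": -0.0055, "dz": 0.0048, "twist": 0.01, "grip": 30},
    {"dx": -0.0016, "dy": -0.0055, "dz": 0.0048, "twist": 0.01, "grip": 30},
    {"dx": -0.0016, "dy": -0.0055, "dz": 0.0048, "twist": 0.01, "grip": 30},
    {"dx": -0.0016, "dy": -0.0055, "dz": 0.0048, "twist": 0.01, "grip": 30}
  ]
}}

```text
t: 23.98
eef_pos: [0.4983, 0.1168, 0.0278]
eef_rot: [-139.7, 4.6, -2.1]
wrist_force: [-0.4, -4.2, 1.6]
opening: 0.0278
```

Run:
```python
from h import *
import cv2
print(r.get_state()['q'])
a=eyes.capture('side')[:,:,::-1];b=eyes.capture('top')[:,:,::-1]
cv2.imwrite('pics/side11.png',cv2.resize(cv2.convertScaleAbs(a[150:330,200:370],alpha=1.3),None,fx=4,fy=4,interpolation=2))
cv2.imwrite('pics/top11.png',cv2.resize(cv2.convertScaleAbs(b[130:310,140:320],alpha=1.6),None,fx=4,fy=4,interpolation=2))
mv((.478,.194,.028))
```

```text
[ 20.0475  46.0062 -19.3041 125.6127 -59.25    30.9444  58.6791]
x [ 0.9962 -0.0336 -0.0805] y [-0.0779 -0.7586 -0.6469] z [-0.0394  0.6507 -0.7583] p [0.4976 0.1181 0.0281]
(0.478, 0.194, 0.028) [-0.022  -0.0559  0.0503] 2 [-0.011  -0.028   0.0251]
```

View pics/side11.png

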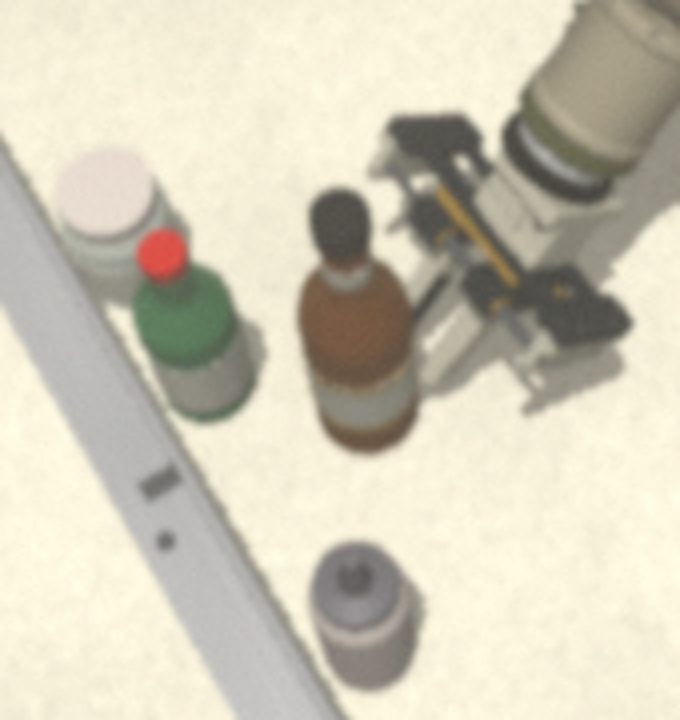

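View pics/top11.png

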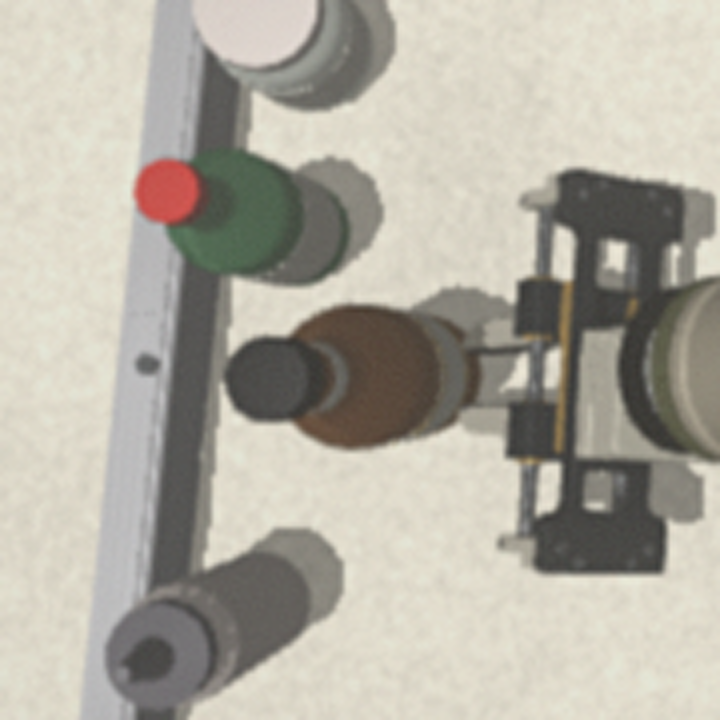

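Run:
```python
from h import *
P=px('top',208.2,224.7,.302)[:2];Q=px('side',284.7,203,.302)[:2];b=px('top',140+478/4,130+372/4,0)[:2]
print(P,Q,'base right edge',b)
tcp=np.array([.4976,.1181])
B=(P+Q)/2;B[1]=P[1];print(B-tcp)
```

```text
[0.4985 0.139 ] [0.4988 0.1354] base right edge [0.5008 0.1079]
[0.001  0.0209]
```

Run:
```python
from h import *
R=Ro.from_euler('xyz',r.get_state()['eef_rot'],degrees=True).as_matrix()
vin=np.array([.5755,.2103]);sq=np.array([.3715,.2263])
def seg(c,a,b):
    t=np.clip((c-a)@(b-a)/((b-a)@(b-a)),0,1);return np.linalg.norm(c-a-t*(b-a))
for tcp in((.476,.1995,.028),(.476,.194,.028)):
  P=[(np.array(tcp)+R@np.array([sx*.094,-.0375,-h]))[:2] for sx in(-1,1) for h in(.084,.16)]
  f=lambda c,i,j:seg(c,P[i],P[j])
  print(P,min(f(vin,0,2),f(vin,2,3))-.031,min(f(sq,0,2),f(sq,0,1))-.029)
mv((.487,.16,.028),(.476,.194,.028))
```

```text
[array([0.3886, 0.1764]), array([0.3916, 0.127 ]), array([0.5759, 0.1701]), array([0.5789, 0.1207])] 0.009129474793198276 0.023700249387294894
[array([0.3886, 0.1709]), array([0.3916, 0.1215]), array([0.5759, 0.1646]), array([0.5789, 0.1152])] 0.014626354658085934 0.028930613802578876
x [ 0.9962 -0.0336 -0.0805] y [-0.0779 -0.7586 -0.6469] z [-0.0394  0.6507 -0.7583] p [0.4976 0.1181 0.0281]
(0.487, 0.16, 0.028) [-0.0119 -0.0309  0.0278] 2 [-0.006  -0.0154  0.0139]
(0.476, 0.194, 0.028) [-0.0121 -0.0249  0.0226] 1 [-0.0121 -0.0249  0.0226]
```

Call:
{"name": "drive_tool", "arguments": {
  "plan": [
    {"dx": -0.002, "dy": -0.0051, "dz": 0.0046, "twist": 0, "grip": 30},
    {"dx": -0.002, "dy": -0.0051, "dz": 0.0046, "twist": 0, "grip": 30},
    {"dx": -0.002, "dy": -0.0051, "dz": 0.0046, "twist": 0, "grip": 30},
    {"dx": -0.002, "dy": -0.0051, "dz": 0.0046, "twist": 0, "grip": 30},
    {"dx": -0.002, "dy": -0.0051, "dz": 0.0046, "twist": 0, "grip": 30},
    {"dx": -0.002, "dy": -0.0051, "dz": 0.0046, "twist": 0, "grip": 30},
    {"dx": -0.0022, "dy": -0.005, "dz": 0.0045, "twist": 0, "grip": 30},
    {"dx": -0.0022, "dy": -0.005, "dz": 0.0045, "twist": 0, "grip": 30},
    {"dx": -0.0022, "dy": -0.005, "dz": 0.0045, "twist": 0, "grip": 30}
  ]
}}

```text
t: 24.83
eef_pos: [0.4818, 0.1793, 0.0275]
eef_rot: [-139.6, 4.6, -2.0]
wrist_force: [1.3, -4.5, 2.3]
opening: 0.0279
```

Run:
```python
from h import *
import cv2
print(r.get_state()['q'])
a=eyes.capture('side')[:,:,::-1];b=eyes.capture('top')[:,:,::-1]
cv2.imwrite('pics/side12.png',cv2.resize(cv2.convertScaleAbs(a[150:330,200:370],alpha=1.3),None,fx=4,fy=4,interpolation=2))
cv2.imwrite('pics/top12.png',cv2.resize(cv2.convertScaleAbs(b[130:310,140:320],alpha=1.6),None,fx=4,fy=4,interpolation=2))
mv((.476,.1995,.028))
```

```text
[ 22.7311  48.4683 -33.5777 128.4803 -59.3623  18.8203  53.1547]
x [ 0.9962 -0.0325 -0.0804] y [-0.0769 -0.7584 -0.6472] z [-0.04    0.6509 -0.7581] p [0.481  0.1804 0.0278]
(0.476, 0.1995, 0.028) [-0.0056 -0.0142  0.0125] 1 [-0.0056 -0.0142  0.0125]
```

View pics/side12.png

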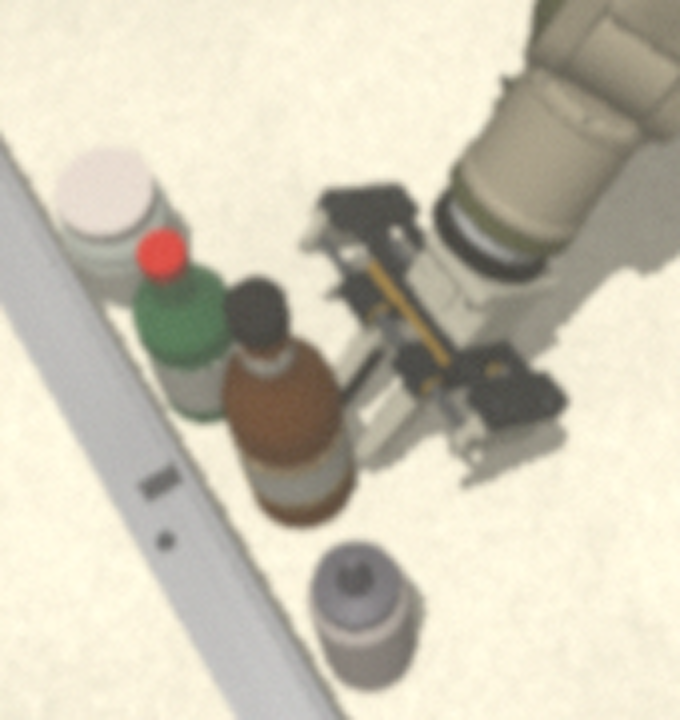

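View pics/top12.png

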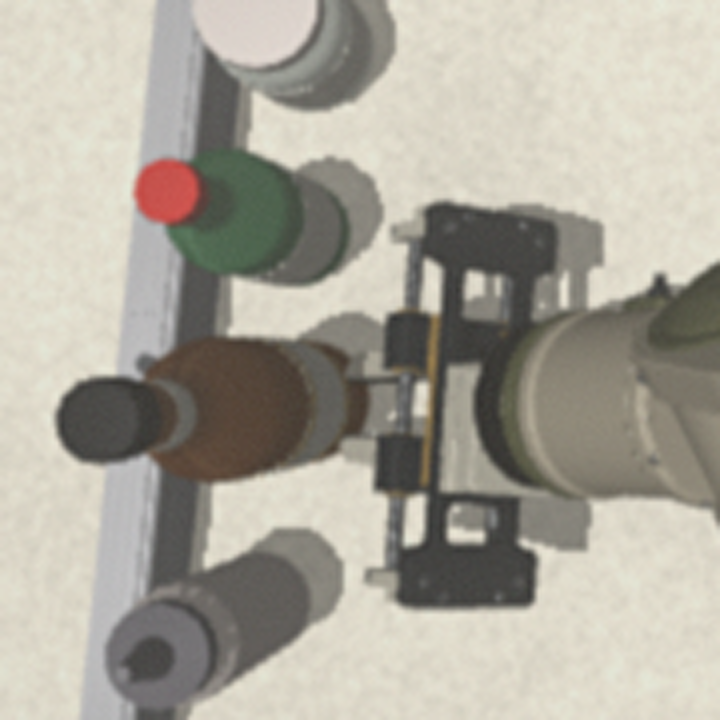

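```bash
cat >> h.py <<'E'
gx=np.array([.0695,.9976]);gy=np.array([-.9976,.0695]);O=np.array([.531,.256])
tog=lambda P:((P-O)@gx,(P-O)@gy)
E
python3 - <<'E'
from h import *
P=px('top',166.5,234.75,.302)[:2];Q=px('side',200+257/4,150+303/4,.302)[:2];b=px('top',140+367/4,130+400/4,0)[:2]
for k in(P,Q,b+[0,.034]):print(k,tog(k))
E
```

```text
[0.4827 0.2002] (np.float64(-0.05905939695993625), np.float64(0.04428288751931183))
[0.4815 0.1973] (np.float64(-0.06198744200041977), np.float64(0.04530967032737866))
[0.4841 0.204 ] (np.float64(-0.05517299080671167), np.float64(0.043187291092422656))
```

Call:
{"name": "drive_tool", "arguments": {
  "plan": [
    {"dx": -0.0012, "dy": -0.0034, "dz": 0.003, "twist": 0, "grip": 30},
    {"dx": -0.0012, "dy": -0.0034, "dz": 0.003, "twist": 0, "grip": 30},
    {"dx": -0.0012, "dy": -0.0034, "dz": 0.003, "twist": 0, "grip": 30},
    {"dx": -0.0012, "dy": -0.0034, "dz": 0.003, "twist": 0, "grip": 30},
    {"dx": 0, "dy": 0, "dz": 0, "twist": 0, "grip": 30}
  ]
}}

```text
t: 25.35
eef_pos: [0.476, 0.2005, 0.0284]
eef_rot: [-139.4, 4.6, -1.7]
wrist_force: [0.0, -2.3, -1.4]
opening: 0.0281
```

Run:
```python
from h import *
import cv2
print(r.get_state()['q'])
a=eyes.capture('side')[:,:,::-1];b=eyes.capture('top')[:,:,::-1]
cv2.imwrite('pics/side13.png',cv2.resize(cv2.convertScaleAbs(a[150:330,200:370],alpha=1.3),None,fx=4,fy=4,interpolation=2))
cv2.imwrite('pics/top13.png',cv2.resize(cv2.convertScaleAbs(b[130:310,140:320],alpha=1.6),None,fx=4,fy=4,interpolation=2))
mv((.476,.202,.028))
```

```text
[ 22.9077  49.5041 -37.5246 129.1587 -59.3821  15.402   51.3879]
x [ 0.9963 -0.0311 -0.0807] y [-0.0761 -0.7578 -0.648 ] z [-0.041   0.6517 -0.7573] p [0.4763 0.1998 0.0282]
(0.476, 0.202, 0.028) [-0.0004 -0.0015  0.0016] 1 [-0.0004 -0.0015  0.0016]
```

View pics/side13.png

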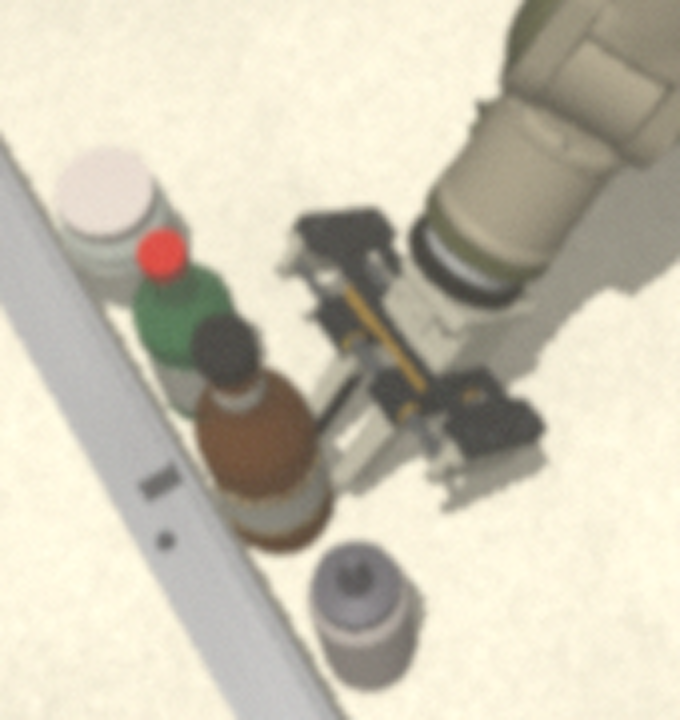

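View pics/top13.png

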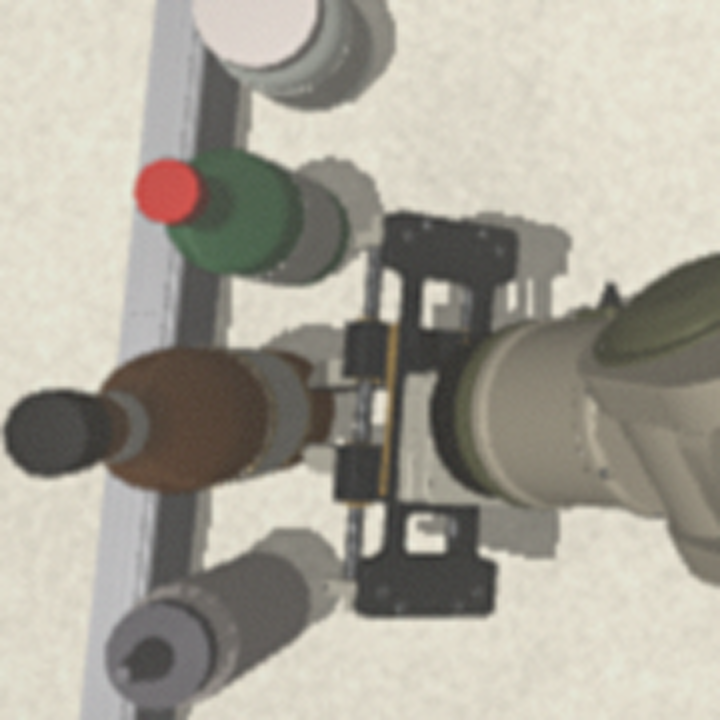

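Run:
```python
from h import *
P=px('top',140+52.5/4,130+432.5/4,.302)[:2];Q=px('side',200+226/4,150+343/4,.302)[:2];b=px('top',140+335/4,130+408/4,0)[:2]
for k in(P,Q,b+[0,.034]):print(k,tog(k))
```

```text
[0.4774 0.2197] (np.float64(-0.039905104697593514), np.float64(0.050904772177344605))
[0.4727 0.2216] (np.float64(-0.03835140919725347), np.float64(0.05578442280084657))
[0.4793 0.2218] (np.float64(-0.03766697778121576), np.float64(0.04918929820386719))
```

Call:
{"name": "drive_tool", "arguments": {
  "plan": [
    {"dx": 0, "dy": 0.0061, "dz": -0.0054, "twist": 0, "grip": 30},
    {"dx": 0, "dy": 0.0061, "dz": -0.0054, "twist": 0, "grip": 30},
    {"dx": 0, "dy": 0.0061, "dz": -0.0054, "twist": 0, "grip": 30},
    {"dx": 0.001, "dy": 0.0091, "dz": -0.008, "twist": 0, "grip": 30},
    {"dx": 0.001, "dy": 0.0091, "dz": -0.008, "twist": 0, "grip": 30},
    {"dx": 0.001, "dy": 0.0091, "dz": -0.008, "twist": 0, "grip": 30},
    {"dx": 0.001, "dy": 0.0091, "dz": -0.008, "twist": 0, "grip": 30},
    {"dx": 0.001, "dy": 0.0091, "dz": -0.008, "twist": 0, "grip": 30},
    {"dx": 0.001, "dy": 0.0091, "dz": -0.008, "twist": 0, "grip": 30},
    {"dx": 0, "dy": 0, "dz": 0, "twist": 0, "grip": 30}
  ]
}}

```text
t: 26.28
eef_pos: [0.4804, 0.0991, 0.0286]
eef_rot: [-139.6, 4.6, -2.0]
wrist_force: [-0.0, -0.8, -0.2]
opening: 0.0279
```

Run:
```python
from h import *
import cv2
a=eyes.capture('side')[:,:,::-1];b=eyes.capture('top')[:,:,::-1]
cv2.imwrite('pics/side14.png',cv2.convertScaleAbs(a,alpha=1.3))
cv2.imwrite('pics/top14.png',cv2.resize(cv2.convertScaleAbs(b[60:310,130:330],alpha=1.6),None,fx=2.4,fy=2.4,interpolation=2))
cv2.imwrite('pics/top14f.png',cv2.resize(cv2.convertScaleAbs(b[130:310,140:320],alpha=1.6),None,fx=4,fy=4,interpolation=2))
s=r.get_state();print(s['eef_pos'],s['wrist_force'],s['t'])
```

```text
[0.4798 0.1018 0.0292] [ 0.445  -0.0113  0.3064] 26.3833
```

View pics/side14.png

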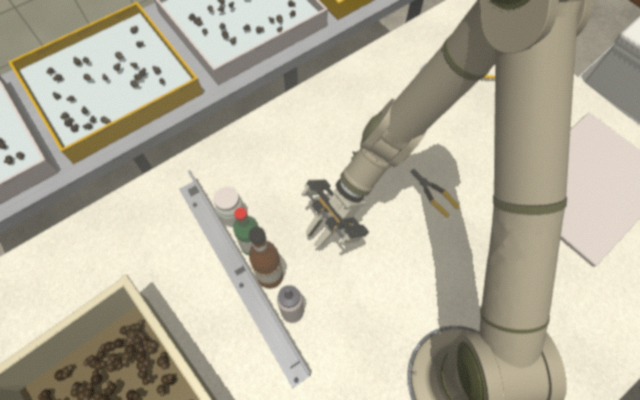

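View pics/top14f.png

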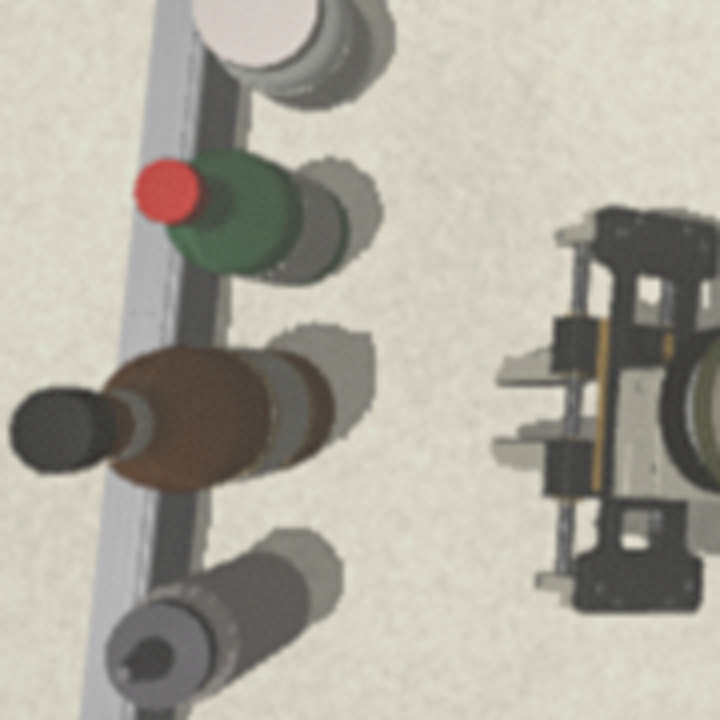

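Run:
```python
from h import *
P=px('top',140+59/4,130+430/4,.302)[:2];b=px('top',140+334/4,130+408/4,0)[:2]+[0,.034]
print(P,tog(P),b,tog(b))
print(r.sign_off())
```

```text
[0.4784 0.2174] (np.float64(-0.042197171761529026), np.float64(0.049786198099987605)) [0.4793 0.2224] (np.float64(-0.03710625208599755), np.float64(0.04923726158605209))
the job is handed in; nothing more can be done
None
```

I pushed the tall bottle into the gap between the vinegar and the squeeze bottle, and handed the job in at about 26 s. No verdict comes back, so the result rests on my own camera checks.

**How it was pushed:** A vertical gripper would have put its body against the upper bottle. The moves have no tilt command, so I drove the arm to its joint limits in free air, and the tool stayed tilted afterwards. I tilted it to about 28° for the first half. That was not enough to clear the vinegar at the end, so I backed off, tilted to about 41° and finished. The fingertips stayed about 28 mm above the counter while pushing.

**Last checks, in the guard frame:**

| Check | Measured | Allowed |
|---|---|---|
| x, from the cap | -0.042 m | -0.048 to -0.028 m |
| x, from the base edge | -0.037 m | -0.048 to -0.028 m |
| y along the guard | about 0.050 m (middle of the gap is 0.0525 m) | 0.0245 to 0.0805 m |

- **Distance from the guard:** The two x readings disagree by about 5 mm, but both are inside the limits. The bottle's side is roughly 3 to 8 mm from the guard.
- **Other objects:** The bottle looks upright in both views. The vinegar, jar and squeeze bottle had not visibly moved in the pictures. I only glanced at the pliers and saw no change.
- **Robot clear:** The gripper stood about 120 mm from the bottle, and the wrist force was near zero.
- **Not ruled out:** During the first half of the push, my estimate put the gripper body almost no distance from the bottle at about 120 mm up. The pictures showed a gap there, and the side force of 3 to 4 N fits contact low on the bottle. I could not measure the contact directly.

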